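# Pin the sprung dish bracket at its viewing position

## Robot

A 7-joint arm with a two-finger parallel gripper is mounted at the origin on the work surface. World frame = base frame: x ahead of the robot, y to its left, z up, the work surface at z = 0. Lengths are in m, angles in rad, forces in N, time in s.
With the tool pointing down it reaches from about 0.4 to 0.9 m from the base axis. Payload 5.5 kg.
Tool frame: the origin (TCP) lies on the centre line of the jaws, within the pads' length; the fingertips stand 11 mm ahead of it and the grasp point (between the pads) lies 8 mm behind it; z points along the fingers, y is the direction in which the jaws open and shut (so a half turn about z gives the same grasp; the last joint's range is limited). The gripper opens to 85 mm and grips with 20 to 120 N. Pads are 22 mm wide; open, the fingers measure 114 mm over their backs; the gripper's body (76 mm by 85 mm) begins 54 mm behind the grasp point. The pads swing forward as they close: fully open they stand 13 mm farther back than shut.
Start: joints at [-0.87, 0.501, -0.427, 1.55, 0.221, 1.138, -0.21], TCP at [0.276, 0.589, 0.242] pointing down, gripper open.
Joint ranges: [-2.88, 2.88], [-0.31, 2.03], [-1.54, 1.56], [0.2, 2.42], [-1.41, 4.55], [0.19, 2.02], [-2.57, 2.57]. Speed limits (rad/s): [2.57, 2.57, 3.14, 3.14, 3.14, 3.14, 3.14].

## Interface

Orientations are given as a rotation vector (axis times angle).
In Python, from plant import readout, snapshot, arm gives the robot as it stands.
- The arm moves only by the tool apply_moves, never from a script. Its argument "deltas" is a list of rows, each a list of 3 entries, a list of its own where there are three numbers: the shift along the world's x, y, z normalised to -1 to 1, where 1 is 0.3 m, then the turn, a rotation vector about the world's x, y, z normalised to -1 to 1, where 1 is 90 degrees, then the opening, from 0 (shut) to 1 (fully open). In form: [[[dx, dy, dz], [rx, ry, rz], hand], ...]. A call has 1 to 20 rows; each row is the pose to reach, as a shift and turn from the pose measured when the call began; what a row does not reach only later rows make up. A row lasts 1/10 s, in which the tool goes at most 50 mm and 8.59 degrees, less where a joint would pass 70% of its speed; a pose out of reach is approached as far as the arm can. A call with a number of a shift or a turn outside -1 to 1 is refused whole. A call with a gripper value outside its range is refused whole. The fingers move at their own pace and stop on an object; "squeeze" is the grip in N (left out, the last holds). Time passes only in rows, so rows that repeat a pose let the fingers close. It gives the time, the measured TCP pose, the force and the opening at its end, in the units of the state.
- readout.observe(): the state, without advancing time (a new reading comes with each control period).
- snapshot(name): name is "scene" or "top" or "wrist"; returns a dict with "frame" (384x512x3 uint8, red, green, blue), "camera_matrix" (3x3 intrinsics, pixels), "extrinsics" (4x4, takes a point from world to camera coordinates); the wrist camera has in their place "T_tool_cam" (4x4, takes a point from camera to tool coordinates, whose origin is the TCP and whose axes are the flange's). Camera axes: x right, y down, z forward; pixel columns grow to the right and rows downward; lengths in m; the calibration is good to about 2 mm. The wrist camera is an equidistant fisheye: a pixel r from the principal point sees the ray r / f radians off the axis. A picture is of the moment at which its call begins: read the wrist's pose just before it. There is no depth.
- arm.hand_in(): hands the job in, once; it reports no verdict.
The state is a dict: "time_s": time; "joint_pos": joint angles; "joint_velocities": joint speeds; "joint_efforts": joint torques, N m; "tool_pos": TCP position; "tcp_rot": TCP orientation; "ft_force": force on the tool from outside, world axes, zero at the start; "ft_torque": the same for the moment, N m; "gripper_width": finger opening in m.
Only numpy, scipy, OpenCV 4.12 (cv2) and the standard library are available. Lean on these libraries where they do the work, as an engineer would, in place of code of your own. Each camera call takes 0.05 s, during which the arm holds its last target.

## Task

Lift the locking pin out of its level cradle, lay it in the slanted rest and let go, then take it again by its square knob from the end, drop it upright through the hole in the bracket and use it to swing the sprung bracket round, feeling for the blind hole in the stage. Push the pin fully home so that its ring mark is level with the bracket's top and the bracket stays pinned, let go, and leave the other things on the bench where they are.

Things in the scene. Friction and masses are not known exactly. Their poses are not given: they have to be found in the camera images.
- pin_shaft (a point): Locking pin, 140 mm long, about 0.16 kg: round bare steel shaft, 14 mm in diameter, 100 mm long, its tip chamfered (2 x 3 mm), with a black square knob 24 x 24 x 40 mm long on the other end. This point: on its axis, 50 mm from the tip. x axis: along the pin from tip to knob; y and z: square to the knob's flats.
- pin_tip (a point): centre of the pin's tip face, same axes as pin_shaft
- pin_knob (a point): centre of the pin's square knob, 120 mm from the tip along the pin, same axes
- pin_mark (a point): the thin dark ring mark round the shaft, 44 mm from the tip, same axes; level with the bracket's top when the pin is bottomed
- cradle: Level cradle (fixed), 130 x 60 mm: two aluminium V supports, open at the top, in which the pin lies at the start along the cradle's x axis, knob to +x, axis 42 mm above the bench, flats level and upright. Between the supports the shaft is free from about 22 to 74 mm from its tip, with 34 mm clear beneath its axis. Origin at bench height below the tip.
- rest: Slanted rest (fixed), 150 x 60 mm foot, origin in it at bench height: two aluminium V supports and a foot plate hold the pin leaning at 45 degrees, knob up. x is level, z up: tip to knob runs along (0.707, 0, 0.707) of these axes, the supports open to (-0.707, 0, 0.707). The knob stands free above the upper support.
- rest_seat (a point): where pin_shaft lies once the pin is in the slanted rest with its tip 2 mm off the foot plate (75 mm above the bench); axes as the rest. The supports hold the shaft at 3 to 19 and 80 to 96 mm above the foot plate along the pin; between them it is free, with 25 mm clear beneath its axis.
- post: Pivot post of the sprung bracket, 32 mm across, 80 mm high, fixed in the middle of the stage. Origin on the pivot axis at bench height, z up; x points along the bracket's pin arm when it is at its sprung stop.
- pivot_top (a point): top of the pivot post, axes as the post. Around it the fixed square aluminium stage, 250 x 250 mm, top 40 mm above the bench, with one blind hole straight down: 16 mm across, 2 mm chamfer, 30 mm deep, centre 105 mm from the pivot axis, 0.7 to 1.15 rad counterclockwise (from above) from the sprung stop. The angle varies and is not given: see it from above or feel it.
- bracket_hole (a point): centre of the upper mouth of the steel bracket's through hole, 54 mm above the bench: 17 mm across, 2 mm chamfer, 105 mm from the pivot axis, in a 46 x 46 mm pad 12 mm thick, its underside 2 mm above the stage. The other end carries a glass dish 85 mm from the pivot, up to 62 mm above the bench. x axis: outward from the pivot.
- bracket (a joint): angle of the bracket (rad): 0 at its sprung stop, growing counterclockwise from above, end stop 1.45. A spring of 0.25 N m/rad, preloaded to 0.15 N m at 0, drives it back to 0 (1.4 to 4.5 N at the hole); let go, it returns.
- dish_block_a: white square dish-holder block, 90 x 90 x 22 mm, shallow round recess; bystander, origin at the centre of its underside
- dish_block_b: a second such white dish-holder block, 90 x 90 x 22 mm; bystander, origin under its centre
- tube_block: white round tube block, 72 mm across, 70 mm high; bystander, origin under its centre
- flask_a: clear glass jar with white cap, 60 mm across, 130 mm high; bystander, origin under its centre
- flask_b: amber glass bottle with white cap, 52 mm across, 110 mm high; bystander, origin under its centre
- dish_stack: clear stack of dishes, 64 mm across, 30 mm high; bystander, origin under its centre
- beaker: small glass beaker, 66 mm across, 80 mm high; bystander, origin under its centre
Not all that is in view belongs to the job. What is shaped like the part that bears pin_shaft but yellow is not meant. What is shaped like the rest but orange is not meant.

How it is judged:
By the outcome, as a careful person would: the job done as asked, in the order asked, and still so for the second after the job is handed in, with the robot touching nothing.
It also fails if it takes over 72 s, if anything falls off the work surface, if the arm or the gripper's body presses on something with over 40 N, if the wrist force passes 120 N, or if a joint passes its speed limit or range.

## Working session

There is one attempt and no reset: what is moved stays moved. The work goes in short steps, Python scripts to look and compute and a tool call to move; the robot and the scene stay as the last step left them, time stands still between calls to the robot, and variables do not carry over. Pictures are saved under pics/ and viewed, and the job is handed in when it is done.

Besides the shell and the picture viewer there is one more tool, called by a JSON object that holds its "fn" and its "kwargs", one argument or row to a line. apply_moves: Moves the arm, as the interface text tells. Scaled input: -1 to 1 covers 0.3 m each way for a shift and 90 degrees each way for a turn. Its arguments: {"type":"object","properties":{"deltas":{"type":"array","items":{"type":"array"}},"squeeze":{"type":"number"}},"required":["deltas"]}

```bash
ls; mkdir -p pics; python3 - <<'E'
from plant import readout, snapshot, arm
import cv2,numpy as np
print(readout.observe())
for n in ["scene","top","wrist"]:
    s=snapshot(n); cv2.imwrite(f"pics/{n}0.png",s["frame"][:,:,::-1])
    np.savez(f"{n}0.npz",**s)
    for k in s:
        if k!="frame": print(n,k,np.round(s[k],4).tolist())
E
```

```text
pics
{'time_s': 0.0, 'joint_pos': array([-0.86980435,  0.50187616, -0.42677721,  1.55145539,  0.22077081,
        1.1382883 , -0.21029546]), 'joint_velocities': array([-0.00027306, -0.00041375, -0.0016847 , -0.00237144, -0.00040217,
       -0.00089319, -0.00049148]), 'joint_efforts': array([ 6.06154135e-04, -5.69523346e+01, -5.81609219e+00, -2.80936897e+01,
        1.05120608e-02,  1.16710580e-02,  2.83393268e-05]), 'tool_pos': array([0.27531362, 0.58806761, 0.24123809]), 'tcp_rot': array([-6.82034771e-01, -3.06612915e+00,  2.99639804e-03]), 'ft_force': array([0.3029867 , 0.23748926, 0.64451264]), 'ft_torque': array([ 0.02943663, -0.010103  , -0.03659583]), 'gripper_width': 0.08509981007270745}
scene camera_matrix [[469.0788, 0.0, 260.0671], [0.0, 469.0788, 201.3143], [0.0, 0.0, 1.0]]
scene extrinsics [[0.4197, 0.9076, 0.0094, -0.328], [0.6305, -0.2841, -0.7223, -0.2565], [-0.6529, 0.3091, -0.6915, 1.8583], [0.0, 0.0, 0.0, 1.0]]
top camera_matrix [[433.7916, 0.0, 257.5972], [0.0, 433.7916, 192.3687], [0.0, 0.0, 1.0]]
top extrinsics [[0.0289, -0.9996, -0.0019, 0.1149], [-0.9915, -0.0284, -0.1268, 0.5551], [0.1267, 0.0055, -0.9919, 1.246], [0.0, 0.0, 0.0, 1.0]]
wrist camera_matrix [[297.3186, 0.0, 259.7128], [0.0, 297.3186, 190.4122], [0.0, 0.0, 1.0]]
wrist T_tool_cam [[-0.0005, -0.951, -0.3092, 0.0782], [1.0, -0.0004, -0.0002, 0.0003], [0.0, -0.3092, 0.951, -0.1315], [0.0, 0.0, 0.0, 1.0]]
```

View pics/scene0.png

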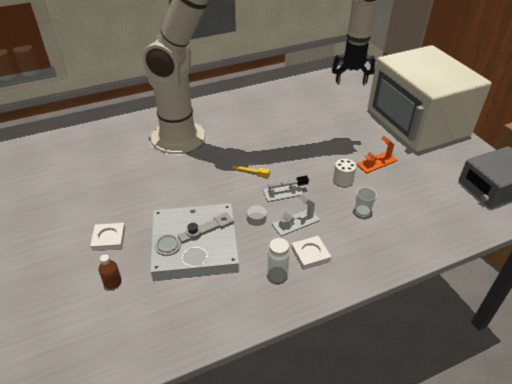

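View pics/top0.png

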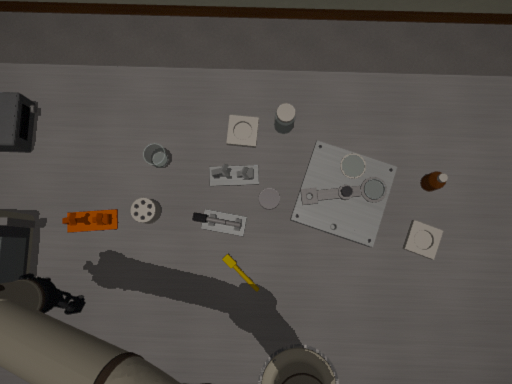

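View pics/wrist0.png

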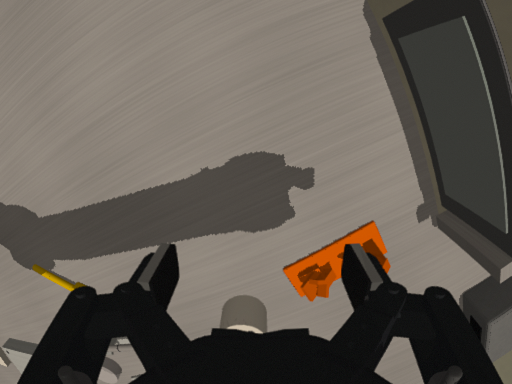

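```bash
cat > h.py <<'E'
import numpy as np,cv2
from scipy.spatial.transform import Rotation as R
def ray(s,u,v):
    K=s["camera_matrix"];T=s["extrinsics"];d=np.linalg.inv(K)@[u,v,1]
    Rm=T[:3,:3];c=-Rm.T@T[:3,3];d=Rm.T@d;return c,d/np.linalg.norm(d)
def onz(s,u,v,z):
    c,d=ray(s,u,v);return c+d*(z-c[2])/d[2]
def tri(r1,r2):
    A=np.zeros((3,3));b=np.zeros(3)
    for c,d in(r1,r2):
        P=np.eye(3)-np.outer(d,d);A+=P;b+=P@c
    p=np.linalg.solve(A,b)
    return p,[np.linalg.norm((np.eye(3)-np.outer(d,d))@(p-c)) for c,d in (r1,r2)]
def proj(s,p):
    T=s["extrinsics"];q=T[:3,:3]@p+T[:3,3];q=s["camera_matrix"]@q;return q[:2]/q[2]
def wray(s,tp,tr,u,v):
    K=s["camera_matrix"];T=s["T_tool_cam"];x=np.array([u-K[0,2],v-K[1,2]]);r=np.linalg.norm(x);th=r/K[0,0]
    d=np.r_[x/max(r,1e-9)*np.sin(th),np.cos(th)];Rt=R.from_rotvec(tr).as_matrix()
    return Rt@T[:3,3]+tp, Rt@T[:3,:3]@d
def wproj(s,tp,tr,p):
    K=s["camera_matrix"];T=s["T_tool_cam"];Rt=R.from_rotvec(tr).as_matrix()
    q=T[:3,:3].T@(Rt.T@(np.asarray(p)-tp)-T[:3,3]);th=np.arctan2(np.hypot(q[0],q[1]),q[2]);n=q[:2]/np.hypot(q[0],q[1])
    return n*th*K[0,0]+K[:2,2]
def L(n): return dict(np.load(n+".npz"))
def crop(img,x0,y0,x1,y1,k,name):
    c=cv2.resize(img[y0:y1,x0:x1,::-1],None,fx=k,fy=k,interpolation=cv2.INTER_CUBIC);cv2.imwrite("pics/"+name,c)
E
python3 - <<'E'
from h import *
t=L("top0");s=L("scene0")
crop(t["frame"],180,150,290,245,7,"c1.png")
crop(t["frame"],285,135,405,250,5,"c2.png")
crop(s["frame"],240,160,330,240,8,"c3.png")
crop(s["frame"],145,195,245,280,7,"c4.png")
E
```

```text
(no output)
```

View pics/c1.png

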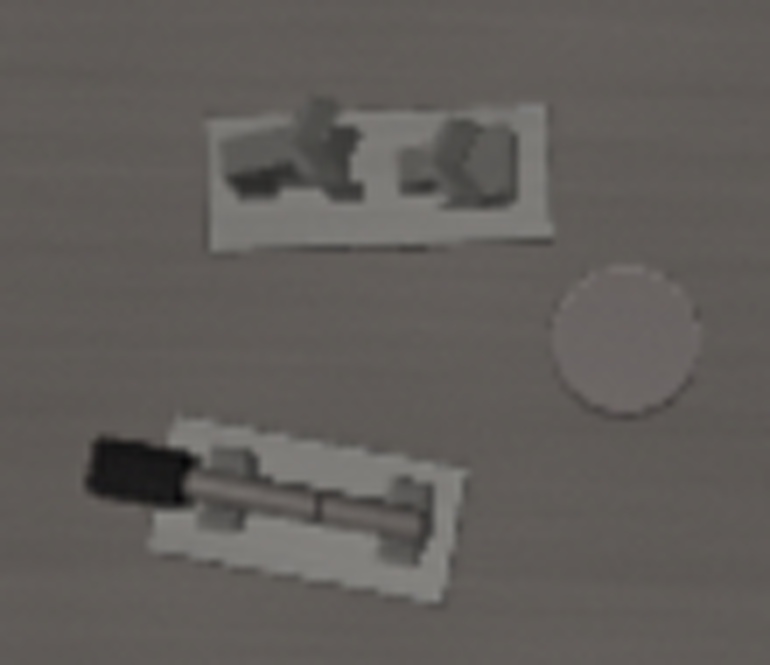

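View pics/c2.png

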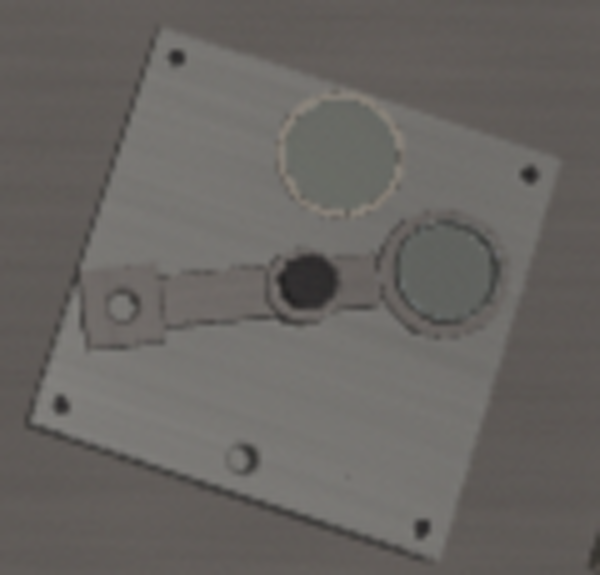

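View pics/c3.png

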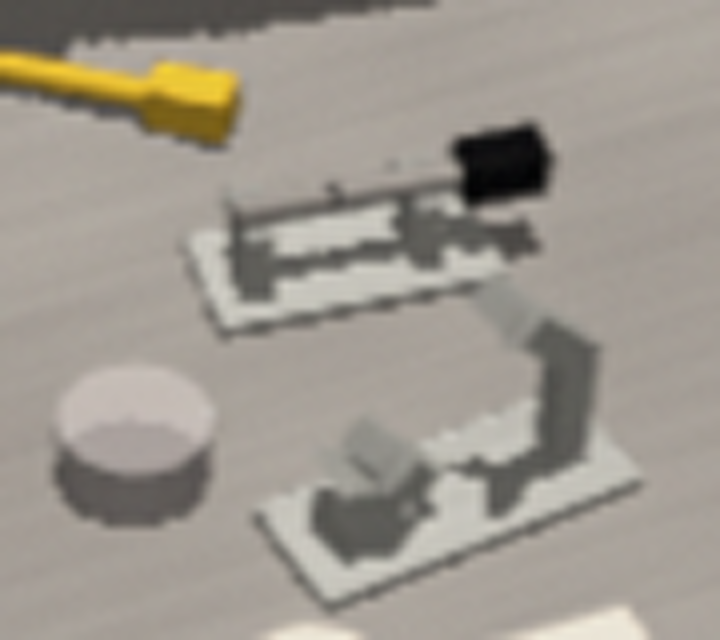

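View pics/c4.png

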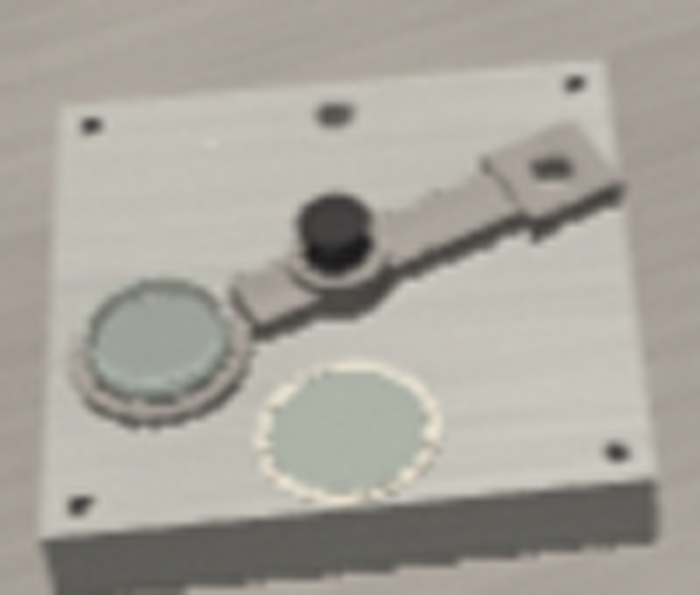

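```bash
python3 - <<'E'
from h import *
t=L("top0");s=L("scene0")
c1=lambda x,y:(180+(x+.5)/7-.5,150+(y+.5)/7-.5)
c2=lambda x,y:(285+(x+.5)/5-.5,135+(y+.5)/5-.5)
c3=lambda x,y:(240+(x+.5)/8-.5,160+(y+.5)/8-.5)
P=lambda n,uv,z:print(n,np.round(onz(t,*uv,z),4))
P("knob end",c1(90,466),.042);P("tip",c1(428,521),.042);P("mark",c1(318,506),.042);P("knob/shaft",c1(187,485),.042)
for i,(a) in enumerate([(208,120),(546,105),(552,240),(212,252)]):P("rest foot%d"%i,c1(*a),.006)
for i,(a) in enumerate([(178,417),(466,468),(442,602),(150,547)]):P("cradle foot%d"%i,c1(*a),.006)
P("post",c2(308,281),.08);P("hole",c2(123,305),.054);P("blind",c2(242,458),.04);P("dish",c2(447,272),.062)
for a in [(160,28),(562,158),(440,560),(28,425)]:P("stage",c2(*a),.04)
E
```

```text
knob end [0.4753 0.3189 0.042 ]
tip [0.4565 0.1772 0.042 ]
mark [0.4614 0.2232 0.042 ]
knob/shaft [0.4686 0.2781 0.042 ]
rest foot0 [0.6298 0.2803 0.006 ]
rest foot1 [0.6407 0.1335 0.006 ]
rest foot2 [0.5814 0.1292 0.006 ]
rest foot3 [0.5719 0.2761 0.006 ]
cradle foot0 [0.4999 0.2876 0.006 ]
cradle foot1 [0.4816 0.1632 0.006 ]
cradle foot2 [0.4241 0.1716 0.006 ]
cradle foot3 [0.4439 0.2971 0.006 ]
post [ 0.5576 -0.1218  0.08  ]
hole [ 0.544  -0.0196  0.054 ]
blind [ 0.4579 -0.0917  0.04  ]
dish [ 0.5676 -0.2058  0.062 ]
stage [ 0.7131 -0.041   0.04  ]
stage [ 0.641  -0.2801  0.04  ]
stage [ 0.4023 -0.2067  0.04  ]
stage [0.4736 0.0333 0.04  ]
```

Candidates: the pin is the black-knobbed steel one in the cradle (top px ~(200,217); scene ~(303,181)). The decoy is the yellow one on the bench (top ~(240,272)). The rest is the aluminium one (top ~(234,175)), and the orange one (top ~(92,220)) is not meant. The close crop confirms the black knob and ring mark, and sizes check out (pin 143 mm, hole radii 103 and 104 mm). The blind hole is visible at top px ~(333,226), about 1.14 rad from the stop.

{"fn": "apply_moves", "kwargs": {
  "deltas": [
    [[0.62,-1,0],[0,0,-0.807],1],
    [[0.62,-1,0],[0,0,-0.807],1],
    [[0.62,-1,0],[0,0,-0.807],1],
    [[0.62,-1,0],[0,0,-0.807],1],
    [[0.62,-1,0],[0,0,-0.807],1],
    [[0.62,-1,0],[0,0,-0.807],1],
    [[0.62,-1,0],[0,0,-0.807],1],
    [[0.62,-1,0],[0,0,-0.807],1],
    [[0.62,-1,0],[0,0,-0.807],1],
    [[0.62,-1,0],[0,0,-0.807],1],
    [[0.62,-1,0],[0,0,-0.807],1]
  ]
}}

```text
time_s: 1.25
tool_pos: [0.461, 0.2885, 0.2413]
tcp_rot: [-2.362, -2.069, 0.002]
ft_force: [-0.0, 0.2, 0.2]
gripper_width: 0.0856
```

```bash
cat > look.py <<'E'
from plant import readout, snapshot
import cv2,numpy as np,sys
n,views=sys.argv[1],sys.argv[2:] or ["wrist"]
o=readout.observe()
for w in views:
    s=snapshot(w); s["tp"]=o["tool_pos"];s["tr"]=o["tcp_rot"]
    np.savez(f"{n}{w}.npz",**s); cv2.imwrite(f"pics/{n}{w}.png",s["frame"][:,:,::-1])
for k in ["time_s","joint_pos","tool_pos","tcp_rot","ft_force","ft_torque","gripper_width"]:print(k,np.round(o[k],4).tolist())
E
python3 look.py a wrist
```

```text
time_s 1.25
joint_pos [-0.524, 0.2842, -0.1002, 1.8285, 0.0313, 1.0319, -0.7682]
tool_pos [0.461, 0.2885, 0.2413]
tcp_rot [-2.362, -2.0694, 0.002]
ft_force [-0.0093, 0.2205, 0.1789]
ft_torque [-0.0114, 0.0081, 0.093]
gripper_width 0.0856
```

View pics/awrist.png

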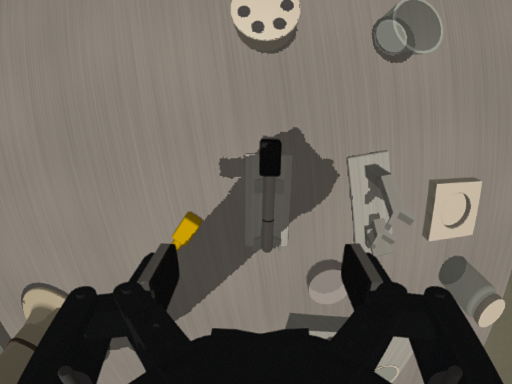

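```bash
python3 - <<'E'
from h import *
s=L("awrist")
crop(s["frame"],210,115,410,260,4,"a1.png")
E
```

```text
(no output)
```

View pics/a1.png

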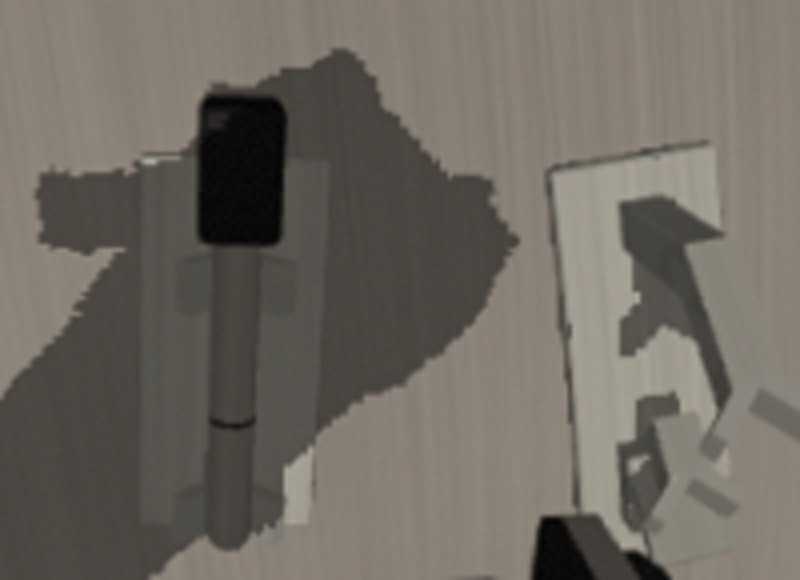

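```bash
cat >> h.py <<'E'
def wz(s,u,v,z):
    c,d=wray(s,s["tp"],s["tr"],u,v);return c+d*(z-c[2])/d[2]
E
python3 - <<'E'
from h import *
s=L("awrist")
c=lambda x,y:(210+(x+.5)/4-.5,115+(y+.5)/4-.5)
pts={"mark":(232.5,425,.042),"shaft320":(236,320,.042),"junction":(240,246,.042),"tip":(229,550,.040),
"knobtopfar":(244,97,.054)}
for n,(x,y,z) in pts.items():print(n,np.round(wz(s,*c(x,y),z),4))
for n,a in {"r_farL":(549,172),"r_farR":(712,144),"r_nearL":(576,515)}.items():print(n,np.round(wz(s,*c(*a),.006),4))
for n,a in {"c_farL":(141,157),"c_farR":(330,160),"c_nearR":(312,525),"c_nearL":(140,524)}.items():print(n,np.round(wz(s,*c(*a),.006),4))
E
```

```text
mark [0.4626 0.2205 0.042 ]
shaft320 [0.4678 0.2538 0.042 ]
junction [0.4717 0.276  0.042 ]
tip [0.4561 0.1761 0.04  ]
knobtopfar [0.478  0.3206 0.054 ]
r_farL [0.5741 0.2782 0.006 ]
r_farR [0.6325 0.2816 0.006 ]
r_nearL [0.5803 0.1513 0.006 ]
c_farL [0.4444 0.299  0.006 ]
c_farR [0.5032 0.2904 0.006 ]
c_nearR [0.4845 0.1626 0.006 ]
c_nearL [0.4249 0.1711 0.006 ]
```

```bash
cat >> h.py <<'E'
def Rx(heading,tilt=0):
    """tool x along horizontal heading (deg), pointing down, then tilted so tool x rises by tilt deg"""
    a=np.radians(heading);x=np.array([np.cos(a),np.sin(a),0]);z=np.array([0,0,-1.]);M=np.c_[x,np.cross(z,x),z]
    ax=np.cross(x,[0,0,1]);return R.from_rotvec(ax*np.radians(tilt))*R.from_matrix(M)
def go(p,Rt):
    from plant import readout
    o=readout.observe();d=(np.asarray(p)-o["tool_pos"])/.3;r=(Rt*R.from_rotvec(o["tcp_rot"]).inv()).as_rotvec()/(np.pi/2)
    print("shift",np.round(d,4).tolist(),"turn",np.round(r,4).tolist(),"rows>=",np.ceil(max(np.linalg.norm(d)*.3/.05,np.linalg.norm(r)*90/8.59)))
E
python3 - <<'E'
from h import *
xd=np.array([np.cos(np.radians(94.4)),np.sin(np.radians(94.4)),0]);n=.7071*(np.array([0,0,1])-xd)
go(np.array([.606,.205,.075])+.13*n,Rx(94.4,45))
E
```

```text
shift [0.507, -0.5844, -0.2481] turn [0.5007, -0.0149, 0.1254] rows>= 6.0
```

{"fn": "apply_moves", "kwargs": {
  "deltas": [
    [[0.507,-0.584,-0.248],[0.5,-0.015,0.125],0.5],
    [[0.507,-0.584,-0.248],[0.5,-0.015,0.125],0.5],
    [[0.507,-0.584,-0.248],[0.5,-0.015,0.125],0.5],
    [[0.507,-0.584,-0.248],[0.5,-0.015,0.125],0.5],
    [[0.507,-0.584,-0.248],[0.5,-0.015,0.125],0.5],
    [[0.507,-0.584,-0.248],[0.5,-0.015,0.125],0.5],
    [[0.507,-0.584,-0.248],[0.5,-0.015,0.125],0.5],
    [[0.507,-0.584,-0.248],[0.5,-0.015,0.125],0.5]
  ]
}}

```text
time_s: 2.1
tool_pos: [0.6139, 0.105, 0.1612]
tcp_rot: [-1.695, -1.806, -0.695]
ft_force: [0.4, -0.2, -0.6]
gripper_width: 0.0422
```

```bash
python3 look.py b wrist
```

```text
time_s 2.1
joint_pos [0.3436, 0.6854, -0.2307, 1.6815, -0.7021, 1.1068, 0.6398]
tool_pos [0.6139, 0.105, 0.1612]
tcp_rot [-1.695, -1.8055, -0.6954]
ft_force [0.3749, -0.2433, -0.5738]
ft_torque [-0.7363, -0.0327, 0.0278]
gripper_width 0.0422
```

View pics/bwrist.png

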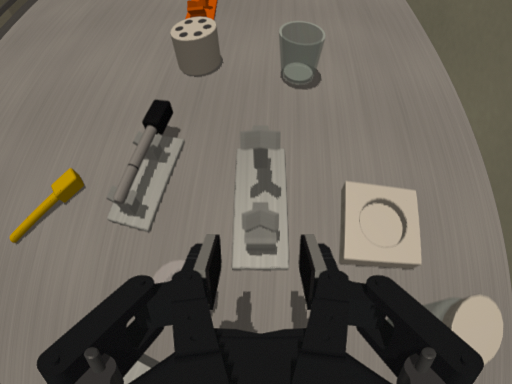

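```bash
python3 - <<'E'
from h import *
s=L("bwrist")
crop(s["frame"],215,115,315,275,5,"b1.png")
E
```

```text
(no output)
```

View pics/b1.png

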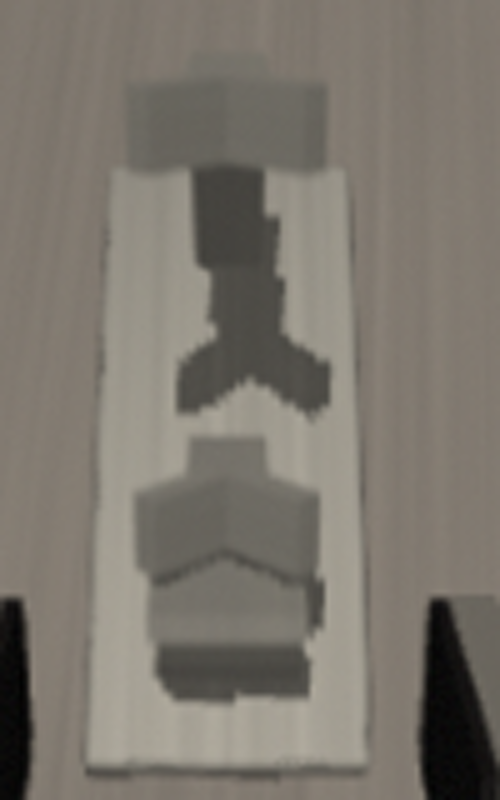

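{"fn": "apply_moves", "kwargs": {
  "deltas": [
    [[-0.011,0.141,0.141],[0,0,0],0.5],
    [[-0.011,0.141,0.141],[0,0,0],0.5],
    [[-0.011,0.141,0.141],[0,0,0],0.5]
  ]
}}

```text
time_s: 2.45
tool_pos: [0.6093, 0.1565, 0.2088]
tcp_rot: [-1.681, -1.818, -0.697]
ft_force: [-0.2, -0.4, -0.5]
gripper_width: 0.0423
```

```bash
python3 look.py c wrist; python3 - <<'E'
from h import *
s=L("cwrist")
crop(s["frame"],195,150,325,300,5,"c_1.png")
E
```

```text
time_s 2.45
joint_pos [0.2856, 0.6049, -0.2558, 1.6966, -0.7189, 1.1103, 0.5577]
tool_pos [0.6093, 0.1565, 0.2088]
tcp_rot [-1.6808, -1.8184, -0.6967]
ft_force [-0.2303, -0.4323, -0.4641]
ft_torque [-0.709, -0.1274, 0.0305]
gripper_width 0.0423
```

View pics/c_1.png

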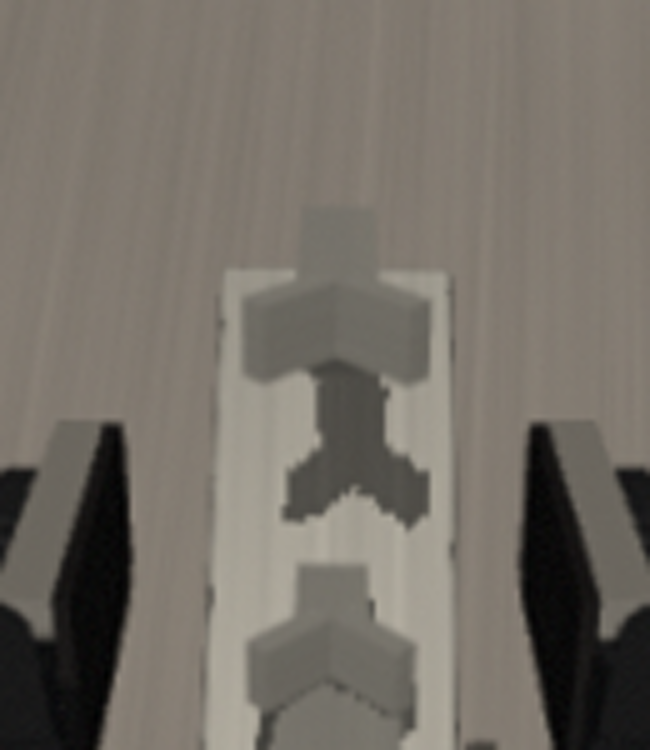

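```bash
python3 - <<'E'
from h import *
B=L("bwrist");C=L("cwrist")
b=lambda x,y:(215+(x+.5)/5-.5,115+(y+.5)/5-.5)
c=lambda x,y:(195+(x+.5)/5-.5,150+(y+.5)/5-.5)
xd=np.array([np.cos(np.radians(94.4)),np.sin(np.radians(94.4)),0]);a=.7071*(xd+[0,0,1]);n=.7071*(np.array([0,0,1])-xd);l=np.cross([0,0,1],xd)
for nm,p,q in [("U crease top",(227,83),(335,284)),("U crease bot",(227,165),(335,362)),("U L top",(127,85),(245,302)),("U L bot",(127,170),(246,382)),
 ("U R top",(327,85),(430,300)),("U R bot",(327,169),(430,382)),("L crease top",(222,480),(331,622)),("L crease bot",(222,549),(331,684)),("L L top",(135,493),(249,643)),("L R top",(319,492),(414,643))]:
    P,e=tri(wray(B,B["tp"],B["tr"],*b(*p)),wray(C,C["tp"],C["tr"],*c(*q)))
    print(nm,np.round(P,4),"err",np.round(e,4),"a",round(P@a,4),"n",round(P@n,4),"l",round(P@l,4))
for nm,p in [("fl",(108,168)),("fr",(347,168)),("nl",(85,768)),("nr",(367,768))]:print(nm,np.round(wz(B,*b(*p),.006),4))
for nm,p in [("fl",(222,270)),("fr",(449,270))]:print(nm,np.round(wz(C,*c(*p),.006),4))
E
```

```text
U crease top [0.6064 0.2331 0.101 ] err [0.0001 0.0001] a 0.2029 n -0.06 l -0.6225
U crease bot [0.6073 0.22   0.0941] err [0. 0.] a 0.1887 n -0.0556 l -0.6224
U L top [0.5904 0.2237 0.1112] err [0.0002 0.0002] a 0.2043 n -0.0471 l -0.6058
U L bot [0.5914 0.2109 0.1042] err [0.0003 0.0003] a 0.1903 n -0.0429 l -0.6058
U R top [0.624  0.2279 0.1084] err [0.0001 0.0001] a 0.2035 n -0.0502 l -0.6397
U R bot [0.6249 0.2139 0.1031] err [0.0001 0.0001] a 0.1899 n -0.044 l -0.6395
L crease top [0.6094 0.1786 0.0498] err [0.0005 0.0005] a 0.128 n -0.0577 l -0.6213
L crease bot [0.6103 0.1659 0.0463] err [0.0006 0.0006] a 0.1166 n -0.0511 l -0.6212
L L top [0.5937 0.1712 0.0586] err [0.0002 0.0002] a 0.1299 n -0.0471 l -0.605
L R top [0.6271 0.174  0.0573] err [0. 0.] a 0.1292 n -0.0482 l -0.6386
fl [0.5733 0.2795 0.006 ]
fr [0.6329 0.2831 0.006 ]
nl [0.5833 0.1301 0.006 ]
nr [0.6416 0.1339 0.006 ]
fl [0.5741 0.2768 0.006 ]
fr [0.6331 0.2814 0.006 ]
```

```bash
python3 - <<'E'
from h import *
B=L("bwrist");C=L("cwrist")
b=lambda x,y:(215+(x+.5)/5-.5,115+(y+.5)/5-.5)
c=lambda x,y:(195+(x+.5)/5-.5,150+(y+.5)/5-.5)
hd=93.4
xd=np.array([np.cos(np.radians(hd)),np.sin(np.radians(hd)),0]);a=.7071*(xd+[0,0,1]);n=.7071*(np.array([0,0,1])-xd)
h0=.0085
for nm,s,p,q in [("Utop",.096,(227,83),(335,284)),("Ubot",.080,(227,165),(335,362)),("Ltop",.019,(222,480),(331,622)),("Lbot",.003,(222,549),(331,684))]:
    off=(s-.052)*a-h0*n
    for S,f,uv in((B,b,p),(C,c,q)):
        P=wz(S,*f(*uv),.075+off[2]);print(nm,np.round(P-off,4))
T=L("top0");S=L("scene0")
E
```

```text
Utop [0.6086 0.1968 0.075 ]
Utop [0.6084 0.1964 0.075 ]
Ubot [0.6086 0.198  0.075 ]
Ubot [0.6087 0.1963 0.075 ]
Ltop [0.6077 0.1975 0.075 ]
Ltop [0.6088 0.1967 0.075 ]
Lbot [0.6076 0.1988 0.075 ]
Lbot [0.6091 0.1963 0.075 ]
```

```bash
python3 - <<'E'
from h import *
go([.4632,.227,.15],Rx(81.5,0))
E
```

```text
shift [-0.4868, 0.2418, -0.1912] turn [-0.4998, 0.0174, -0.135] rows>= 6.0
```

{"fn": "apply_moves", "kwargs": {
  "deltas": [
    [[-0.3,0.18,0],[-0.25,0.009,-0.067],0.5],
    [[-0.487,0.242,-0.1],[-0.5,0.017,-0.135],0.5],
    [[-0.487,0.242,-0.191],[-0.5,0.017,-0.135],0.5],
    [[-0.487,0.242,-0.191],[-0.5,0.017,-0.135],0.5],
    [[-0.487,0.242,-0.191],[-0.5,0.017,-0.135],0.5],
    [[-0.487,0.242,-0.191],[-0.5,0.017,-0.135],0.5],
    [[-0.487,0.242,-0.191],[-0.5,0.017,-0.135],0.5],
    [[-0.487,0.242,-0.191],[-0.5,0.017,-0.135],0.5],
    [[-0.487,0.242,-0.191],[-0.5,0.017,-0.135],0.5]
  ]
}}

```text
time_s: 3.4
tool_pos: [0.4633, 0.2251, 0.1497]
tcp_rot: [-2.381, -2.049, 0.0]
ft_force: [-0.0, -0.5, 0.1]
gripper_width: 0.0429
```

```bash
python3 look.py d wrist; python3 - <<'E'
from h import *
s=L("dwrist")
crop(s["frame"],170,100,350,260,4,"d1.png")
for z in(.034,):
  for f in(.044,.1,.0):
    p=np.array([.4632,.227,.042])+(f-.05)*np.array([np.cos(np.radians(81.5)),np.sin(np.radians(81.5)),0]);print(f,(wproj(s,s["tp"],s["tr"],p)-[170,100])*4)
go([.4632,.227,.034],Rx(81.5,0))
E
```

```text
time_s 3.4
joint_pos [-0.4977, 0.349, -0.0074, 1.9805, 0.0025, 0.8123, -0.6558]
tool_pos [0.4633, 0.2251, 0.1497]
tcp_rot [-2.3805, -2.0489, 0.0001]
ft_force [-0.0227, -0.4947, 0.1187]
ft_torque [0.0129, -0.0203, -0.0217]
gripper_width 0.0429
0.044 [352.54620834 386.96195335]
0.1 [351.73336831 123.47147862]
0.0 [353.23498637 570.17411673]
shift [-0.0014, 0.0085, -0.3858] turn [-0.0002, -0.0003, 0.0019] rows>= 3.0
```

View pics/d1.png

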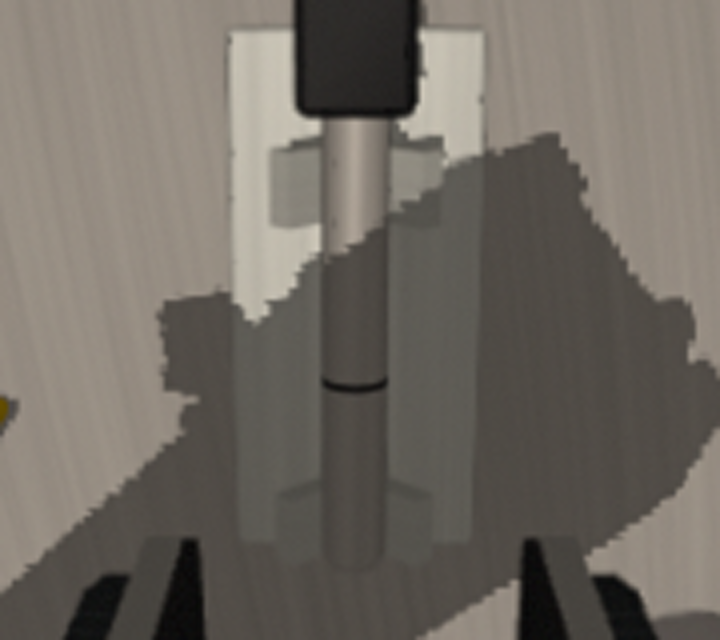

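The pin sits at crop x≈355, centred between the fingers (190 and 525). The predicted mark position matches to under 1 px, so I descend and grip.

{"fn": "apply_moves", "kwargs": {
  "deltas": [
    [[0,0.0085,-0.15],[0,0,0],0.5],
    [[0,0.0085,-0.28],[0,0,0],0.5],
    [[0,0.0085,-0.36],[0,0,0],0.5],
    [[0,0.0085,-0.386],[0,0,0],0.5],
    [[0,0.0085,-0.386],[0,0,0],0.5],
    [[0,0.0085,-0.386],[0,0,0],0],
    [[0,0.0085,-0.386],[0,0,0],0],
    [[0,0.0085,-0.386],[0,0,0],0],
    [[0,0.0085,-0.386],[0,0,0],0],
    [[0,0.0085,-0.386],[0,0,0],0],
    [[0,0.0085,-0.386],[0,0,0],0]
  ],
  "squeeze": 50
}}

```text
time_s: 4.55
tool_pos: [0.4624, 0.2273, 0.0353]
tcp_rot: [-2.381, -2.047, 0.002]
ft_force: [-5.7, -0.7, 4.5]
gripper_width: 0.0126
```

```bash
python3 look.py e wrist
```

```text
time_s 4.55
joint_pos [-0.5006, 0.5422, -0.0093, 2.029, 0.0062, 0.5719, -0.6645]
tool_pos [0.4624, 0.2273, 0.0353]
tcp_rot [-2.3811, -2.0468, 0.0017]
ft_force [-5.6979, -0.7002, 4.5494]
ft_torque [-0.0702, 1.0943, -0.084]
gripper_width 0.0126
```

View pics/ewrist.png

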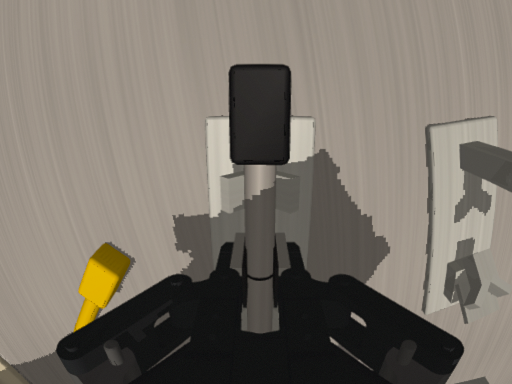

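{"fn": "apply_moves", "kwargs": {
  "deltas": [
    [[0,0,0.05],[0,0,0],0],
    [[0,0,0.15],[0,0,0],0],
    [[0,0,0.3],[0,0,0],0],
    [[0,0,0.45],[0,0,0],0],
    [[0,0,0.45],[0,0,0],0],
    [[0,0,0.45],[0,0,0],0]
  ]
}}

```text
time_s: 5.2
tool_pos: [0.4634, 0.2279, 0.1725]
tcp_rot: [-2.382, -2.048, -0.006]
ft_force: [0.3, -0.6, -2.0]
gripper_width: 0.0121
```

```bash
python3 look.py f wrist; python3 - <<'E'
from h import *
s=L("fwrist")
crop(s["frame"],180,40,340,350,2.5,"f1.png")
Rt=R.from_rotvec(s["tr"])
for f in(0.044,.1,.14):
    print(f,(wproj(s,s["tp"],s["tr"],s["tp"]+Rt.apply([f-.05,0,-.008]))))
E
```

```text
time_s 5.2
joint_pos [-0.5008, 0.3164, -0.0087, 1.9633, 0.0017, 0.8585, -0.6608]
tool_pos [0.4634, 0.2279, 0.1725]
tcp_rot [-2.3817, -2.0475, -0.0056]
ft_force [0.3149, -0.5584, -2.0223]
ft_torque [-0.0647, 0.0585, 0.0065]
gripper_width 0.0121
0.044 [257.82536887 276.52881909]
0.1 [257.45004557 165.88498015]
0.14 [257.29122459  70.87412104]
```

View pics/f1.png

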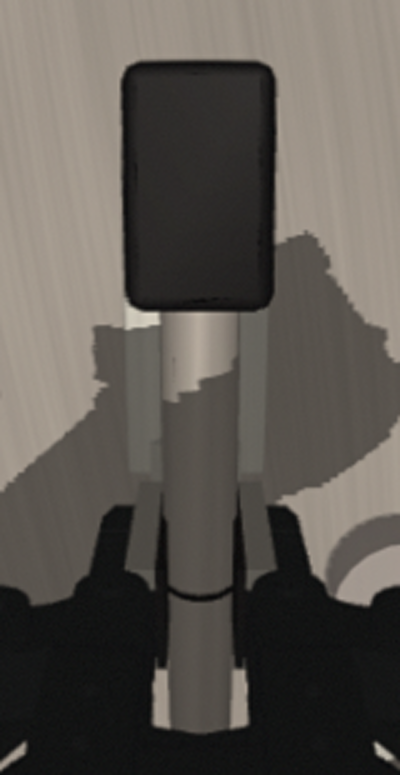

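```bash
python3 - <<'E'
from h import *
from scipy.optimize import least_squares
s=L("fwrist");Rt=R.from_rotvec(s["tr"])
obs=[(.044,.007,278.4),(.100,.012,163.2),(.140,.012,64.8)]
def pr(x):
    d,z,th=x;out=[]
    for f,h,v in obs:
        p=np.array([0,0,-.008+z])+ (f-.05+d)*np.array([np.cos(th),0,-np.sin(th)])+h*np.array([-np.sin(th),0,-np.cos(th)])
        out.append(wproj(s,s["tp"],s["tr"],s["tp"]+Rt.apply(p))[1]-v)
    return out
print(pr([0,0,0]))
print("z fixed 0:",least_squares(lambda q:pr([q[0],0,q[1]]),[0,0],x_scale=[.001,.01]).x, "free",least_squares(pr,[0,0,0],x_scale=[.001,.001,.01]).x)
hd=93.4
xd=np.array([np.cos(np.radians(hd)),np.sin(np.radians(hd)),0]);a=.7071*(xd+[0,0,1]);n=.7071*(np.array([0,0,1])-xd)
go(np.array([.6084,.1971,.075])-(-.008)*-n*1+.06*n, Rx(hd,45))
E
```

```text
[np.float64(6.317243679860439), np.float64(9.780253282682025), np.float64(3.259634287601017)]
z fixed 0: [ 0.00193023 -0.10965632] free [ 0.00163543  0.00253447 -0.07704931]
shift [0.4947, -0.2229, -0.1968] turn [0.4997, -0.0235, 0.1264] rows>= 6.0
```

```bash
python3 - <<'E'
from h import *
hd=93.4
xd=np.array([np.cos(np.radians(hd)),np.sin(np.radians(hd)),0]);a=.7071*(xd+[0,0,1]);n=.7071*(np.array([0,0,1])-xd)
print(a/.3,n/.3)
for h in(.12,.05): go(np.array([.6084,.1971,.075])+(h-.0067)*n, Rx(hd,45))
E
```

```text
[-0.13978512  2.35285127  2.357     ] [ 0.13978512 -2.35285127  2.357     ]
shift [0.5033, -0.3671, -0.0523] turn [0.4997, -0.0235, 0.1264] rows>= 6.0
shift [0.4935, -0.2024, -0.2173] turn [0.4997, -0.0235, 0.1264] rows>= 6.0
```

{"fn": "apply_moves", "kwargs": {
  "deltas": [
    [[0.12,-0.2,0.05],[0.2,-0.009,0.05],0],
    [[0.28,-0.32,0.03],[0.5,-0.0235,0.126],0],
    [[0.42,-0.367,0],[0.5,-0.0235,0.126],0],
    [[0.503,-0.367,-0.052],[0.5,-0.0235,0.126],0],
    [[0.503,-0.367,-0.052],[0.5,-0.0235,0.126],0],
    [[0.503,-0.367,-0.052],[0.5,-0.0235,0.126],0],
    [[0.503,-0.367,-0.052],[0.5,-0.0235,0.126],0],
    [[0.4935,-0.2024,-0.2173],[0.5,-0.0235,0.126],0],
    [[0.4935,-0.2024,-0.2173],[0.5,-0.0235,0.126],0],
    [[0.4935,-0.2024,-0.2173],[0.5,-0.0235,0.126],0],
    [[0.4935,-0.2024,-0.2173],[0.5,-0.0235,0.126],0]
  ]
}}

```text
time_s: 6.35
tool_pos: [0.6089, 0.1666, 0.1037]
tcp_rot: [-1.7, -1.801, -0.701]
ft_force: [0.7, -0.8, -0.7]
gripper_width: 0.0124
```

```bash
python3 look.py g wrist scene;python3 - <<'E'
from h import *
crop(L("gscene")["frame"],230,130,350,250,6,"g1.png")
E
```

```text
time_s 6.35
joint_pos [0.2752, 0.7535, -0.2609, 1.7357, -0.7641, 0.9539, 0.675]
tool_pos [0.6089, 0.1666, 0.1037]
tcp_rot [-1.7003, -1.8012, -0.7011]
ft_force [0.6689, -0.7766, -0.7214]
ft_torque [-1.0097, -0.1147, -0.0357]
gripper_width 0.0124
```

View pics/gwrist.png

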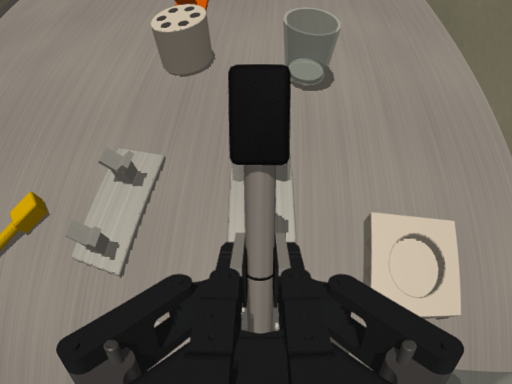

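View pics/g1.png

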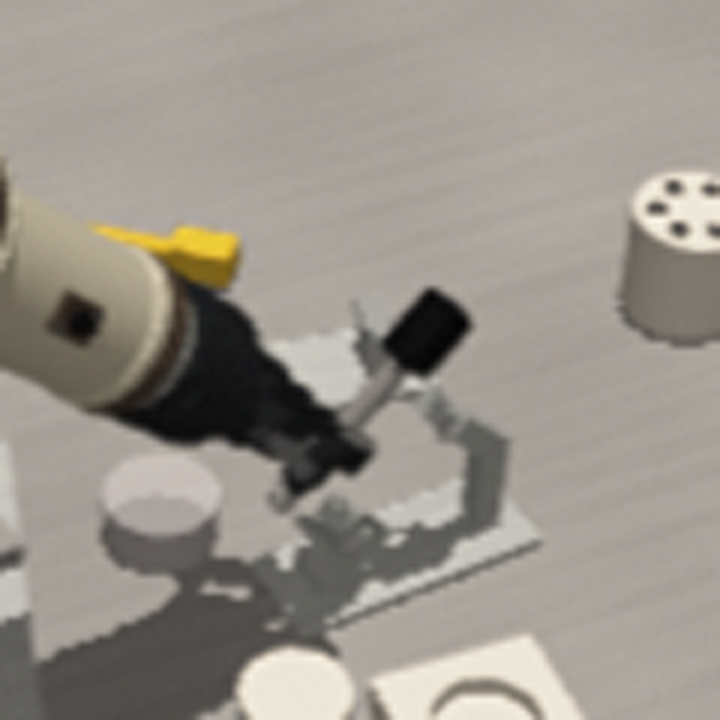

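```bash
python3 - <<'E'
from h import *
hd=93.4
xd=np.array([np.cos(np.radians(hd)),np.sin(np.radians(hd)),0]);a=.7071*(xd+[0,0,1]);n=.7071*(np.array([0,0,1])-xd)
def draw(name,segs,box,k,out):
    s=L(name);x0,y0,x1,y1=box
    c=cv2.resize(s["frame"][y0:y1,x0:x1,::-1],None,fx=k,fy=k,interpolation=cv2.INTER_CUBIC)
    for p,q,col in segs:
        u=[tuple(int(round(v)) for v in ((proj(s,w)-[x0,y0]+.5)*k-.5)) for w in(p,q)]
        cv2.line(c,u[0],u[1],col,1)
    cv2.imwrite("pics/"+out,c)
seat=np.array([.6084,.1971,.075]);h=.0085
z=seat-.052*a
draw("scene0",[(z+.003*a-h*n,z+.019*a-h*n,(0,0,255)),(z+.08*a-h*n,z+.096*a-h*n,(0,0,255)),(z,z+.142*a,(0,200,0))],(270,180,330,240),12,"o1.png")
s=L("gscene");Rt=R.from_rotvec(s["tr"]).as_matrix();p=s["tp"]-.0067*Rt[:,2]+.002*Rt[:,0]
draw("gscene",[(p-.05*Rt[:,0],p+.09*Rt[:,0],(0,200,0)),(p+.05*Rt[:,0]-.012*Rt[:,2],p+.05*Rt[:,0]+.012*Rt[:,2],(0,0,255))],(260,165,320,225),12,"o2.png")
E
```

```text
(no output)
```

View pics/o1.png

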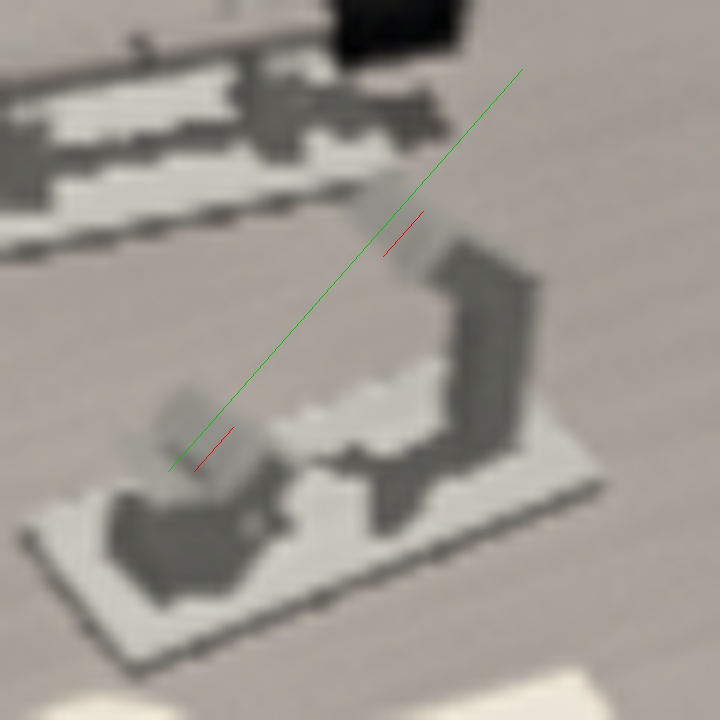

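View pics/o2.png

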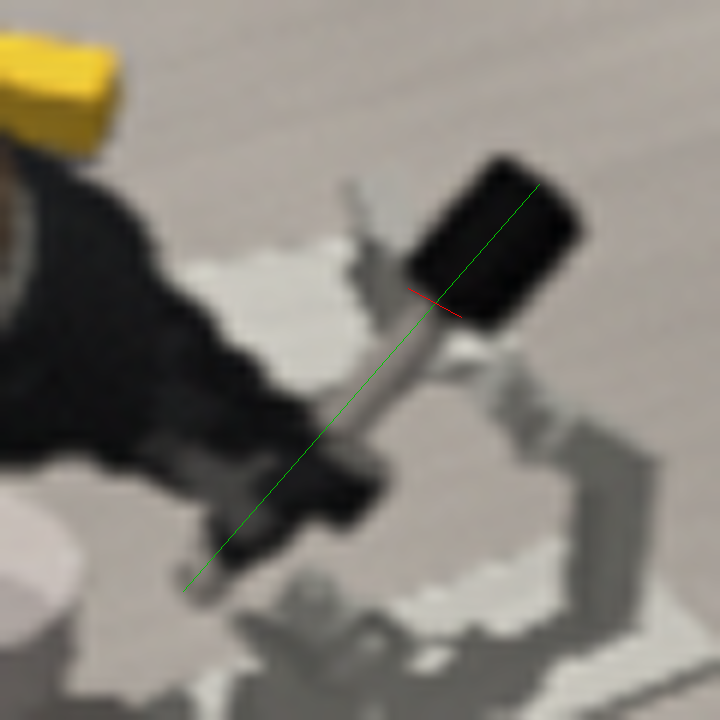

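```bash
python3 - <<'E'
from h import *
hd=93.4
xd=np.array([np.cos(np.radians(hd)),np.sin(np.radians(hd)),0]);a=.7071*(xd+[0,0,1]);n=.7071*(np.array([0,0,1])-xd)
for h in(.05,.006,.0): go(np.array([.6084,.1971,.075])+(h-.0067)*n+.001*a, Rx(hd,45))
E
```

```text
shift [-0.0017, 0.0066, 0.0035] turn [0.0005, -0.0001, 0.0013] rows>= 1.0
shift [-0.0078, 0.1102, -0.1002] turn [0.0005, -0.0001, 0.0013] rows>= 1.0
shift [-0.0087, 0.1243, -0.1144] turn [0.0005, -0.0001, 0.0013] rows>= 2.0
```

{"fn": "apply_moves", "kwargs": {
  "deltas": [
    [[-0.003,0.04,-0.03],[0,0,0],0],
    [[-0.005,0.08,-0.07],[0,0,0],0],
    [[-0.0078,0.11,-0.1],[0,0,0],0],
    [[-0.0078,0.11,-0.1],[0,0,0],0],
    [[-0.0078,0.11,-0.1],[0,0,0],0]
  ]
}}

```text
time_s: 6.95
tool_pos: [0.6077, 0.199, 0.0748]
tcp_rot: [-1.701, -1.803, -0.703]
ft_force: [-0.8, 1.2, -1.3]
gripper_width: 0.0124
```

```bash
python3 look.py i wrist scene;python3 - <<'E'
from h import *
crop(L("iscene")["frame"],260,165,320,225,12,"i1.png")
E
```

```text
time_s 6.95
joint_pos [0.2402, 0.7971, -0.2824, 1.7477, -0.7933, 0.8776, 0.6911]
tool_pos [0.6077, 0.199, 0.0748]
tcp_rot [-1.7014, -1.8031, -0.7031]
ft_force [-0.8478, 1.1691, -1.2947]
ft_torque [-1.0331, -0.0345, -0.0408]
gripper_width 0.0124
```

View pics/iwrist.png

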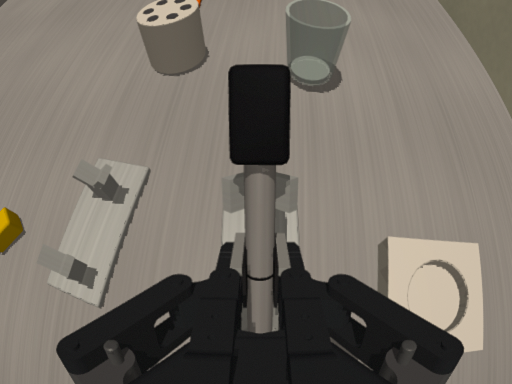

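View pics/i1.png

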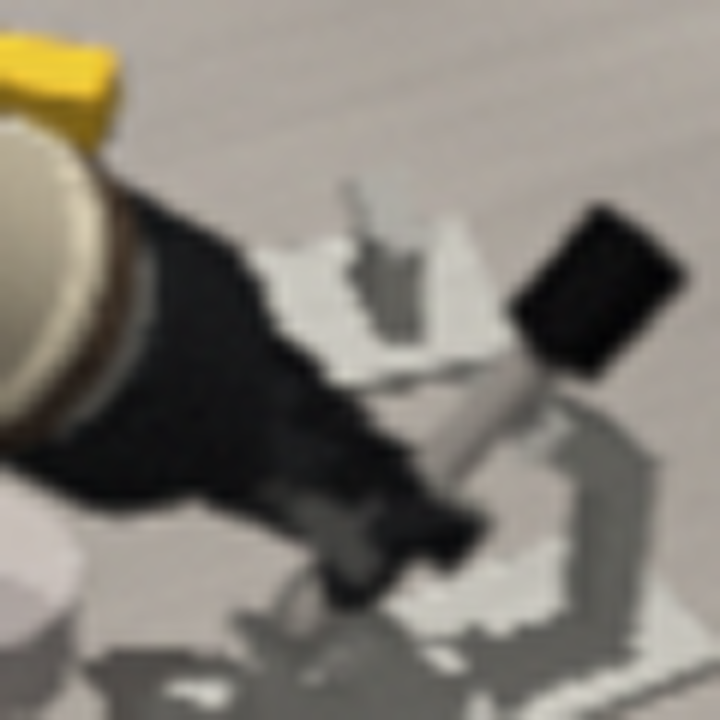

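{"fn": "apply_moves", "kwargs": {
  "deltas": [
    [[0,0.003,-0.004],[0,0,0],0],
    [[0,0.0075,-0.0085],[0,0,0],0],
    [[0,0.0075,-0.0085],[0,0,0],0]
  ]
}}

```text
time_s: 7.35
tool_pos: [0.6088, 0.2, 0.0728]
tcp_rot: [-1.704, -1.803, -0.705]
ft_force: [0.6, 0.6, -1.6]
gripper_width: 0.0121
```

{"fn": "apply_moves", "kwargs": {
  "deltas": [
    [[0,0.004,-0.004],[0,0,0],0],
    [[0,0.006,-0.006],[0,0,0],0],
    [[0,0.006,-0.006],[0,0,0],0]
  ]
}}

```text
time_s: 7.65
tool_pos: [0.6087, 0.2017, 0.0711]
tcp_rot: [-1.703, -1.803, -0.705]
ft_force: [-0.6, -1.1, -0.2]
gripper_width: 0.0123
```

{"fn": "apply_moves", "kwargs": {
  "deltas": [
    [[0,0.003,-0.003],[0,0,0],0],
    [[0,0.004,-0.004],[0,0,0],0],
    [[0,0.004,-0.004],[0,0,0],0]
  ]
}}

```text
time_s: 7.95
tool_pos: [0.6088, 0.2019, 0.0709]
tcp_rot: [-1.703, -1.803, -0.705]
ft_force: [-5.0, -6.4, 8.0]
gripper_width: 0.0122
```

{"fn": "apply_moves", "kwargs": {
  "deltas": [
    [[0,0.003,-0.003],[0,0,0],0],
    [[0,0.004,-0.004],[0,0,0],0],
    [[0,0.004,-0.004],[0,0,0],0]
  ]
}}

```text
time_s: 8.25
tool_pos: [0.6088, 0.2019, 0.0709]
tcp_rot: [-1.703, -1.803, -0.706]
ft_force: [-4.8, -8.1, 8.3]
gripper_width: 0.0121
```

{"fn": "apply_moves", "kwargs": {
  "deltas": [
    [[-0.003,-0.001,0.001],[0,0,0],0],
    [[-0.003,-0.001,0.001],[0,0,0],0.15],
    [[-0.003,-0.001,0.001],[0,0,0],0.45],
    [[-0.003,-0.001,0.001],[0,0,0],0.45],
    [[-0.003,-0.001,0.001],[0,0,0],0.45],
    [[-0.003,-0.001,0.001],[0,0,0],0.45]
  ]
}}

```text
time_s: 8.85
tool_pos: [0.6079, 0.2019, 0.0712]
tcp_rot: [-1.703, -1.803, -0.706]
ft_force: [-0.1, -0.1, 0.1]
gripper_width: 0.0385
```

```bash
python3 look.py j wrist scene;python3 - <<'E'
from h import *
crop(L("jscene")["frame"],260,165,320,225,10,"j1.png")
E
```

```text
time_s 8.85
joint_pos [0.2382, 0.8028, -0.2854, 1.7494, -0.7978, 0.8675, 0.6956]
tool_pos [0.6079, 0.2019, 0.0712]
tcp_rot [-1.7027, -1.803, -0.7055]
ft_force [-0.0824, -0.1256, 0.0901]
ft_torque [-0.7391, 0.0089, -0.0379]
gripper_width 0.0385
```

View pics/jwrist.png

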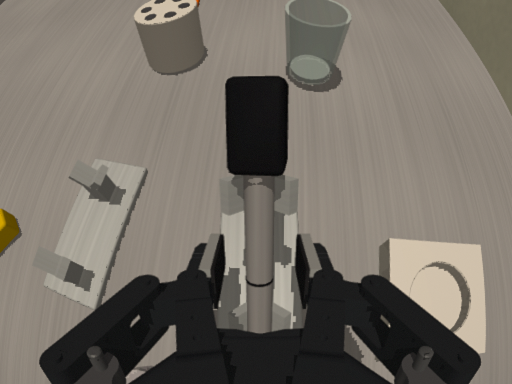

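View pics/j1.png

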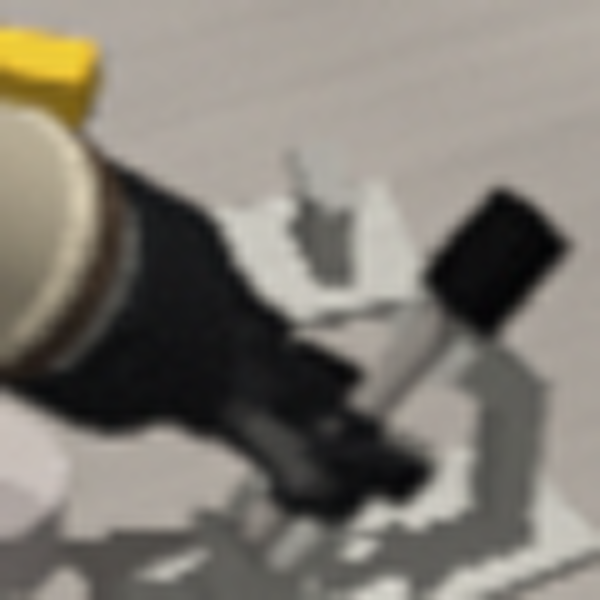

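```bash
python3 - <<'E'
from h import *
hd=93.4
xd=np.array([np.cos(np.radians(hd)),np.sin(np.radians(hd)),0]);a=.7071*(xd+[0,0,1]);n=.7071*(np.array([0,0,1])-xd)
seat=np.array([.608,.1971,.0755]);K=seat+.068*a
print(K)
go(seat+.11*n,Rx(hd,45));go([.61,.22,.32],Rx(hd,0));go(K+.10*a,Rx(hd,-45))
E
```

```text
[0.60514838 0.24509817 0.1235828 ]
shift [0.0158, -0.2742, 0.2738] turn [0.0003, 0.0004, 0.0016] rows>= 3.0
shift [0.0071, 0.0609, 0.8295] turn [-0.4989, -0.0287, 0.0014] rows>= 6.0
shift [-0.0231, 0.3799, 0.4105] turn [-0.998, -0.0578, 0.001] rows>= 11.0
```

{"fn": "apply_moves", "kwargs": {
  "deltas": [
    [[0.004,-0.06,0.06],[0,0,0],0.5],
    [[0.009,-0.16,0.16],[0,0,0],0.5],
    [[0.016,-0.274,0.274],[0,0,0],0.5],
    [[0.016,-0.274,0.274],[0,0,0],0.5],
    [[0.01,-0.2,0.42],[-0.1,-0.006,0],0.5],
    [[0.01,-0.1,0.58],[-0.2,-0.012,0],0.5],
    [[0.007,0,0.74],[-0.3,-0.018,0],0.5],
    [[0.007,0.06,0.83],[-0.4,-0.023,0],0.5],
    [[0,0.16,0.83],[-0.5,-0.029,0],0.5],
    [[0,0.25,0.78],[-0.6,-0.035,0],0.5],
    [[-0.01,0.33,0.72],[-0.7,-0.04,0],0.5],
    [[-0.015,0.4,0.62],[-0.8,-0.046,0],0.5],
    [[-0.02,0.4,0.5],[-0.9,-0.052,0],0.5],
    [[-0.023,0.38,0.41],[-0.998,-0.058,0],0.5],
    [[-0.023,0.38,0.41],[-0.998,-0.058,0],0.5],
    [[-0.023,0.38,0.41],[-0.998,-0.058,0],0.5],
    [[-0.023,0.38,0.41],[-0.998,-0.058,0],0.5]
  ]
}}

```text
time_s: 10.65
tool_pos: [0.6011, 0.3162, 0.1938]
tcp_rot: [1.701, 1.804, -0.702]
ft_force: [0.7, -0.2, 1.8]
gripper_width: 0.0426
```

```bash
python3 look.py k wrist scene;python3 - <<'E'
from h import *
crop(L("kscene")["frame"],250,145,330,225,8,"k1.png")
E
```

```text
time_s 10.65
joint_pos [-0.8521, 0.9006, 0.1037, 1.1643, 0.4884, 1.6313, -0.8174]
tool_pos [0.6011, 0.3162, 0.1938]
tcp_rot [1.7012, 1.8043, -0.702]
ft_force [0.7328, -0.1793, 1.7537]
ft_torque [0.722, 0.0069, 0.039]
gripper_width 0.0426
```

View pics/kwrist.png

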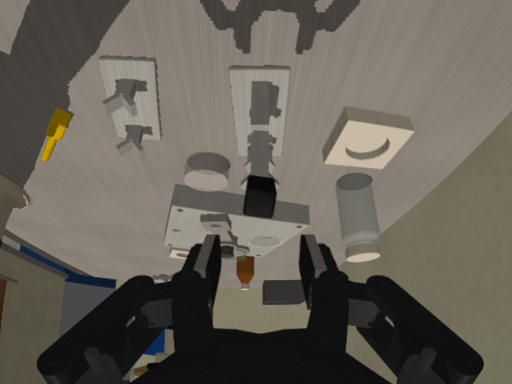

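View pics/k1.png

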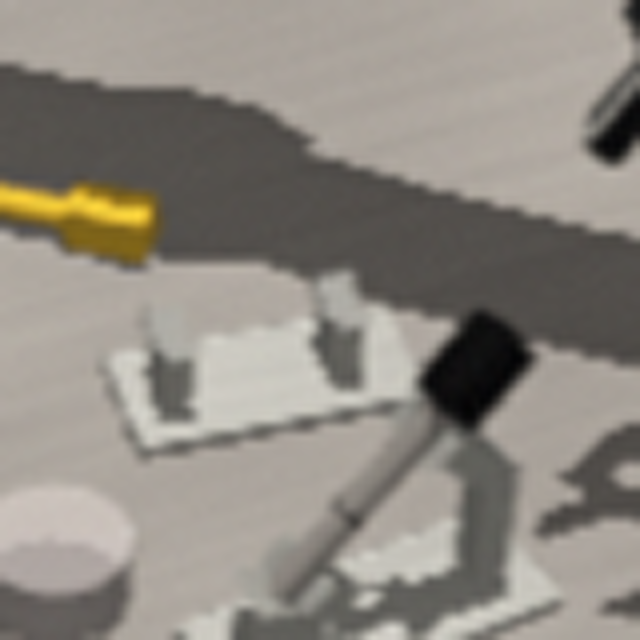

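```bash
python3 - <<'E'
from h import *
hd=93.4
xd=np.array([np.cos(np.radians(hd)),np.sin(np.radians(hd)),0]);a=.7071*(xd+[0,0,1]);n=.7071*(np.array([0,0,1])-xd);l=np.cross([0,0,1],xd)
seat=np.array([.608,.1971,.0755]);K=seat+.068*a
s=L("kwrist");x0,y0,k=225,160,9
c=cv2.resize(s["frame"][160:235,225:310,::-1],None,fx=k,fy=k,interpolation=cv2.INTER_CUBIC)
c=cv2.convertScaleAbs(c,alpha=1.8,beta=20)
for f in(.02,-.02):
  pts=[wproj(s,s["tp"],s["tr"],K+f*a+.012*(i*n+j*l)) for i,j in((1,1),(1,-1),(-1,-1),(-1,1))]
  pts=((np.array(pts)-[x0,y0]+.5)*k-.5).astype(np.int32);cv2.polylines(c,[pts],True,(0,255,0) if f>0 else (0,0,255),1)
cv2.imwrite("pics/k2.png",c)
E
```

```text
(no output)
```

View pics/k2.png

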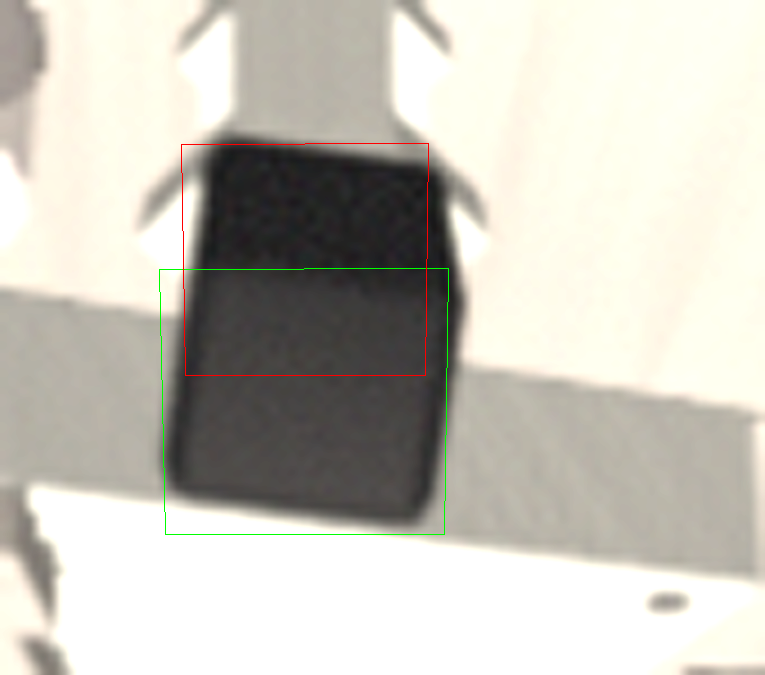

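```bash
python3 - <<'E'
from h import *
hd=93.4
xd=np.array([np.cos(np.radians(hd)),np.sin(np.radians(hd)),0]);a=.7071*(xd+[0,0,1]);n=.7071*(np.array([0,0,1])-xd);l=np.cross([0,0,1],xd)
K=np.array([.608,.1971,.0755])+.068*a-.0008*l
Rn=Rx(hd,-45)*R.from_euler('z',6.5,degrees=True)
for f in(.05,-.003): go(K+f*a,Rn)
E
```

```text
shift [0.0043, -0.1149, -0.1255] turn [0.0007, -0.0479, -0.0493] rows>= 2.0
shift [0.0117, -0.2396, -0.2504] turn [0.0007, -0.0479, -0.0493] rows>= 3.0
```

{"fn": "apply_moves", "kwargs": {
  "deltas": [
    [[0.004,-0.07,-0.08],[0,-0.048,-0.05],0.5],
    [[0.004,-0.115,-0.125],[0,-0.048,-0.05],0.5],
    [[0.004,-0.115,-0.125],[0,-0.048,-0.05],0.5],
    [[0.004,-0.115,-0.125],[0,-0.048,-0.05],0.5]
  ]
}}

```text
time_s: 11.15
tool_pos: [0.6049, 0.2799, 0.1614]
tcp_rot: [1.791, 1.69, -0.654]
ft_force: [-0.2, 1.0, 1.1]
gripper_width: 0.0429
```

```bash
python3 look.py m wrist;python3 - <<'E'
from h import *
hd=93.4
xd=np.array([np.cos(np.radians(hd)),np.sin(np.radians(hd)),0]);a=.7071*(xd+[0,0,1]);n=.7071*(np.array([0,0,1])-xd);l=np.cross([0,0,1],xd)
K=np.array([.608,.1971,.0755])+.068*a-.0008*l
Rn=Rx(hd,-45)*R.from_euler('z',6.5,degrees=True)
for f in(-.003,): go(K+f*a,Rn)
c=L("mwrist")["frame"];c=cv2.convertScaleAbs(c,alpha=1.8,beta=20);crop(c,190,160,330,300,5,"m1.png")
E
```

```text
time_s 11.15
joint_pos [-0.8352, 0.8976, 0.1318, 1.2538, 0.4861, 1.5353, -0.9389]
tool_pos [0.6049, 0.2799, 0.1614]
tcp_rot [1.791, 1.6896, -0.6538]
ft_force [-0.2229, 1.0094, 1.0643]
ft_torque [0.7384, 0.0234, -0.0064]
gripper_width 0.0429
shift [0.0043, -0.1266, -0.1331] turn [-0.0016, 0.0015, 0.0012] rows>= 2.0
```

View pics/m1.png

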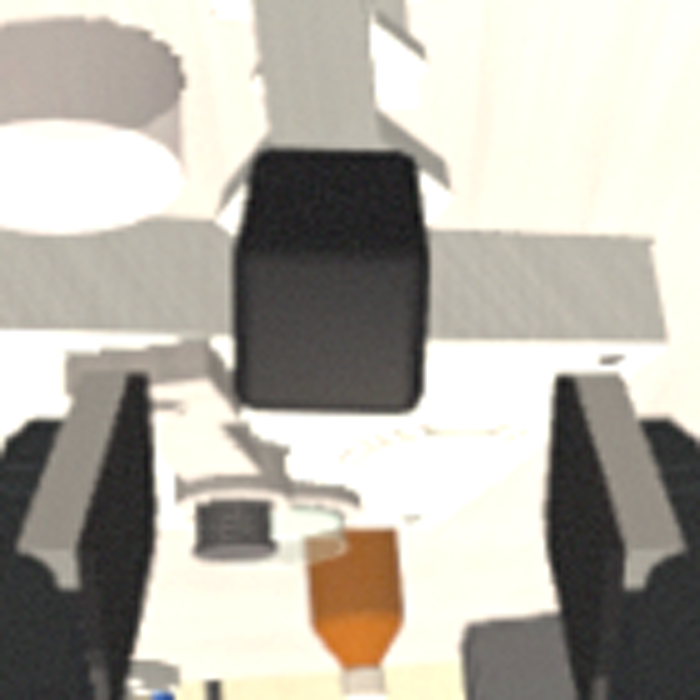

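{"fn": "apply_moves", "kwargs": {
  "deltas": [
    [[0.0,-0.07,-0.075],[0,0,0],0.5],
    [[0.001,-0.127,-0.133],[0,0,0],0.5],
    [[0.001,-0.127,-0.133],[0,0,0],0.5],
    [[0.001,-0.127,-0.133],[0,0,0],0.5]
  ]
}}

```text
time_s: 11.6
tool_pos: [0.6055, 0.2441, 0.1226]
tcp_rot: [1.791, 1.692, -0.65]
ft_force: [-0.5, 0.7, 0.3]
gripper_width: 0.0429
```

```bash
python3 look.py n wrist scene;python3 - <<'E'
from h import *
c=L("nwrist")["frame"];c=cv2.convertScaleAbs(c,alpha=1.8,beta=20);crop(c,190,160,330,300,4,"n1.png")
crop(L("nscene")["frame"],260,155,340,225,8,"n2.png")
E
```

```text
time_s 11.6
joint_pos [-0.8086, 0.9042, 0.1376, 1.3417, 0.501, 1.4337, -0.9611]
tool_pos [0.6055, 0.2441, 0.1226]
tcp_rot [1.7912, 1.6917, -0.6502]
ft_force [-0.5418, 0.7045, 0.2777]
ft_torque [0.7466, 0.0313, 0.0204]
gripper_width 0.0429
```

View pics/n1.png

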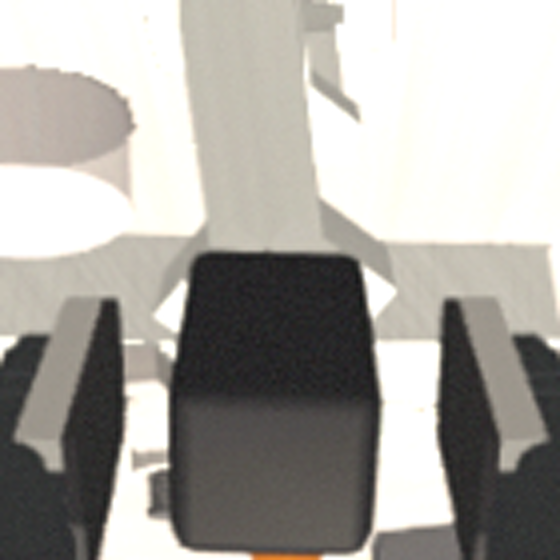

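View pics/n2.png

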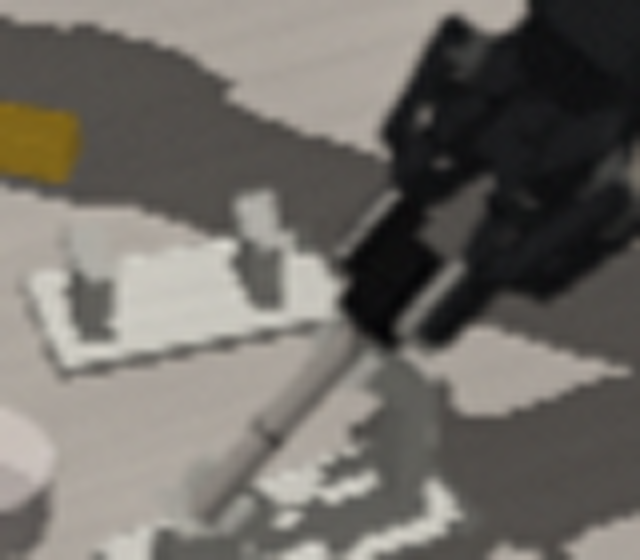

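{"fn": "apply_moves", "kwargs": {
  "deltas": [
    [[-0.002,0,0],[0,0,0],0],
    [[-0.002,0,0],[0,0,0],0],
    [[-0.002,0,0],[0,0,0],0],
    [[-0.002,0,0],[0,0,0],0],
    [[-0.002,0,0],[0,0,0],0]
  ],
  "squeeze": 80
}}

```text
time_s: 12.2
tool_pos: [0.6051, 0.2478, 0.1241]
tcp_rot: [1.791, 1.695, -0.644]
ft_force: [-2.1, 3.7, 5.7]
gripper_width: 0.0229
```

```bash
python3 look.py p wrist scene;python3 - <<'E'
from h import *
c=L("pwrist")["frame"];c=cv2.convertScaleAbs(c,alpha=1.8,beta=20);crop(c,190,160,330,300,4,"p1.png")
hd=93.4
xd=np.array([np.cos(np.radians(hd)),np.sin(np.radians(hd)),0]);n=.7071*(np.array([0,0,1])-xd)
o=L("pwrist")
go(o["tp"]+.10*n,R.from_rotvec(o["tr"]))
go([.55,.10,.26],Rx(93.4)*R.from_euler('z',6.5,degrees=True))
E
```

```text
time_s 12.2
joint_pos [-0.8118, 0.9017, 0.1362, 1.3402, 0.5003, 1.4339, -0.9619]
tool_pos [0.6051, 0.2478, 0.1241]
tcp_rot [1.7909, 1.6952, -0.6439]
ft_force [-2.1497, 3.721, 5.7288]
ft_torque [0.5011, 0.3808, -0.3654]
gripper_width 0.0229
shift [0.014, -0.2352, 0.2357] turn [0.0, 0.0, -0.0] rows>= 2.0
shift [-0.1836, -0.4926, 0.453] turn [0.494, 0.0333, 0.0005] rows>= 6.0
```

View pics/p1.png

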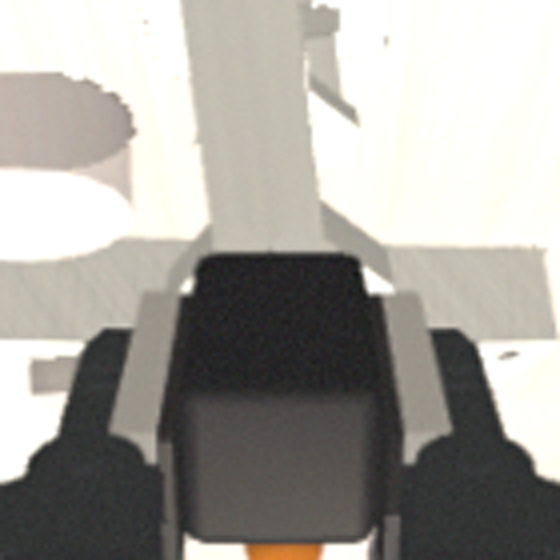

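{"fn": "apply_moves", "kwargs": {
  "deltas": [
    [[0.001,0,0.03],[0,0,0],0],
    [[0.004,-0.05,0.08],[0,0,0],0],
    [[0.009,-0.13,0.16],[0,0,0],0],
    [[0.014,-0.235,0.26],[0,0,0],0],
    [[0.014,-0.3,0.4],[0,0,0],0],
    [[-0.04,-0.36,0.5],[0.1,0.007,0],0],
    [[-0.1,-0.42,0.55],[0.2,0.014,0],0],
    [[-0.18,-0.49,0.55],[0.3,0.02,0],0],
    [[-0.18,-0.49,0.5],[0.4,0.027,0],0],
    [[-0.18,-0.49,0.45],[0.494,0.033,0],0],
    [[-0.18,-0.49,0.45],[0.494,0.033,0],0],
    [[-0.18,-0.49,0.45],[0.494,0.033,0],0],
    [[-0.18,-0.49,0.45],[0.494,0.033,0],0]
  ]
}}

```text
time_s: 13.6
tool_pos: [0.5511, 0.1009, 0.2594]
tcp_rot: [2.281, 2.159, -0.0]
ft_force: [-0.8, 0.4, -1.7]
gripper_width: 0.0226
```

```bash
python3 look.py q wrist scene top
```

```text
time_s 13.6
joint_pos [-0.2966, 0.2906, 0.0815, 1.7764, -0.0256, 1.0753, -0.2611]
tool_pos [0.5511, 0.1009, 0.2594]
tcp_rot [2.2808, 2.1592, -0.0002]
ft_force [-0.8084, 0.3998, -1.686]
ft_torque [0.0292, -0.005, 0.0456]
gripper_width 0.0226
```

View pics/qwrist.png

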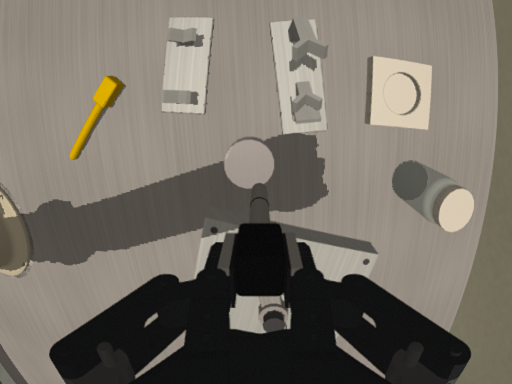

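View pics/qscene.png

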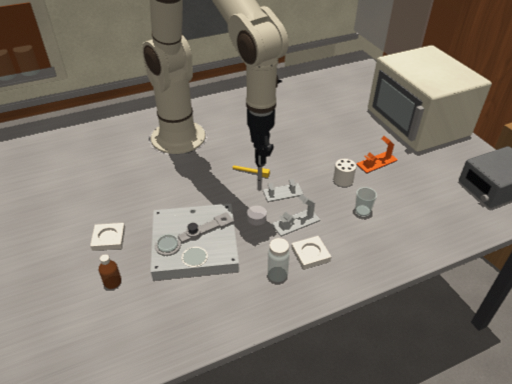

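```bash
python3 - <<'E'
from h import *
s=L("qwrist");Rt=R.from_rotvec(s["tr"])
print(wproj(s,s["tp"],s["tr"],s["tp"]+Rt.apply([0,0,.117])), Rt.as_matrix().round(3).tolist())
go([.544,-.0196,.215],Rx(93.4))
E
```

```text
[258.5070331  188.64431808] [[0.055, 0.999, 0.0], [0.999, -0.055, -0.001], [-0.001, 0.001, -1.0]]
shift [-0.0233, -0.4071, -0.1471] turn [0.0002, 0.0001, 0.0708] rows>= 3.0
```

{"fn": "apply_moves", "kwargs": {
  "deltas": [
    [[-0.01,-0.15,0],[0,0,0.119],0],
    [[-0.023,-0.3,-0.05],[0,0,0.119],0],
    [[-0.023,-0.407,-0.147],[0,0,0.119],0],
    [[-0.023,-0.407,-0.147],[0,0,0.119],0],
    [[-0.023,-0.407,-0.147],[0,0,0.119],0],
    [[-0.023,-0.407,-0.147],[0,0,0.119],0]
  ]
}}

```text
time_s: 14.35
tool_pos: [0.5448, -0.0172, 0.2155]
tcp_rot: [2.062, 2.369, 0.002]
ft_force: [0.6, -0.0, -2.5]
gripper_width: 0.0226
```

```bash
python3 look.py r wrist scene top;python3 - <<'E'
from h import *
c=L("rwrist")["frame"];c=cv2.convertScaleAbs(c,alpha=1.5,beta=20);crop(c,180,130,340,260,5,"r1.png")
crop(L("rscene")["frame"],180,160,260,240,7,"r2.png")
E
```

```text
time_s 14.35
joint_pos [-0.1086, 0.3107, 0.11, 1.8596, -0.0412, 0.9725, 0.1576]
tool_pos [0.5448, -0.0172, 0.2155]
tcp_rot [2.0623, 2.3693, 0.0016]
ft_force [0.6409, -0.0129, -2.5469]
ft_torque [0.0364, 0.0018, -0.0111]
gripper_width 0.0226
```

View pics/r1.png

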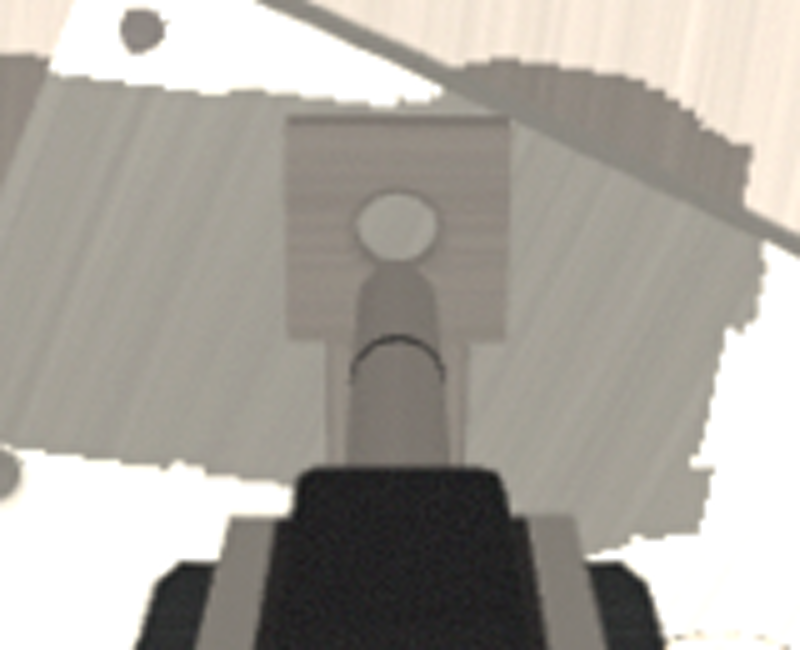

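View pics/r2.png

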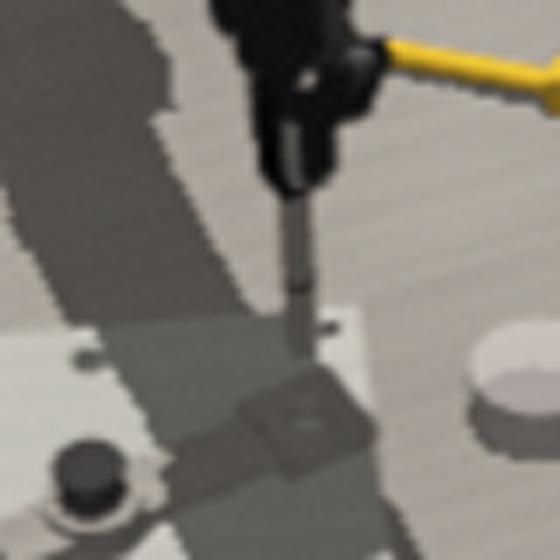

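```bash
python3 - <<'E'
from h import *
s=L("rwrist")
c=lambda x,y:(180+(x+.5)/5-.5,130+(y+.5)/5-.5)
print("hole",wz(s,*c(397,227),.054).round(4))
for n,p in {"padTL":(287,118),"padTR":(510,122),"padBL":(287,340),"padBR":(507,340)}.items(): print(n,wz(s,*c(*p),.054).round(4))
Rt=R.from_rotvec(s["tr"]);print(Rt.as_matrix().round(3).tolist())
for z in(.110,.114,.117):
  for dx in(.005,-.005): print(z,dx,((wproj(s,s["tp"],s["tr"],s["tp"]+Rt.apply([dx,0,z]))-[180,130])*5).round(0))
print("blind",)
crop(cv2.convertScaleAbs(s["frame"],alpha=1.3,beta=10),110,190,210,260,7,"r3.png")
E
```

```text
hole [ 0.5453 -0.0169  0.054 ]
padTL [0.5203 0.0026 0.054 ]
padTR [0.5647 0.0079 0.054 ]
padBL [ 0.5258 -0.0442  0.054 ]
padBR [ 0.5714 -0.0379  0.054 ]
[[-0.138, 0.99, 0.001], [0.99, 0.138, 0.0], [0.0, 0.001, -1.0]]
0.11 0.005 [393. 276.]
0.11 -0.005 [393. 332.]
0.114 0.005 [393. 270.]
0.114 -0.005 [393. 325.]
0.117 0.005 [393. 265.]
0.117 -0.005 [393. 319.]
blind
```

View pics/r3.png

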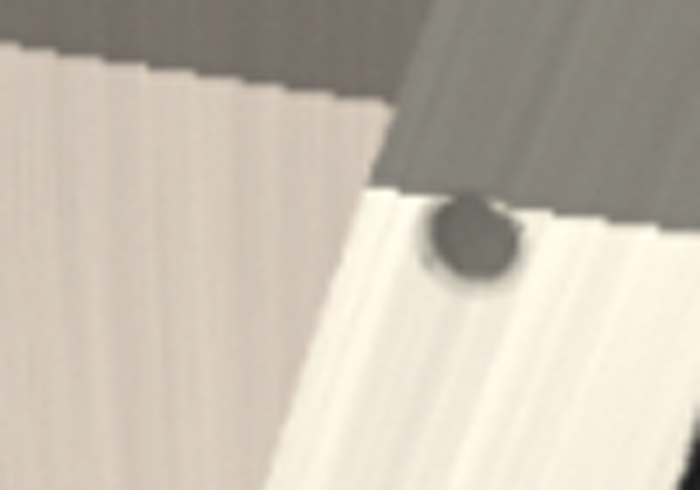

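```bash
python3 - <<'E'
from h import *
s=L("rwrist")
c=lambda x,y:(110+(x+.5)/7-.5,190+(y+.5)/7-.5)
b=wz(s,*c(474,238),.04);print("blind",b.round(4))
h=np.array([.5453,-.0173]);
for pv in ([.5593,-.121],[.5576,-.1218],[.5585,-.1214]):
    pv=np.array(pv);print(np.linalg.norm(b[:2]-pv),np.linalg.norm(h-pv),np.arctan2(*(b[:2]-pv)[::-1])-np.arctan2(*(h-pv)[::-1]))
go([.5453,-.0172,.165],Rx(97.6))
E
```

```text
blind [ 0.4596 -0.0908  0.04  ]
0.10414240525374213 0.104640766434502 1.142559475952689
0.10275493452025941 0.10522138565899995 1.147342089881222
0.10349449661551405 0.10493355040214736 1.1446854980705903
shift [0.0017, 0.0013, -0.1693] turn [-0.0001, 0.001, -0.0036] rows>= 2.0
```

{"fn": "apply_moves", "kwargs": {
  "deltas": [
    [[0.002,0.001,-0.06],[0,0,0],0],
    [[0.002,0.001,-0.12],[0,0,0],0],
    [[0.002,0.001,-0.16],[0,0,0],0],
    [[0.002,0.001,-0.17],[0,0,0],0],
    [[0.002,0.001,-0.17],[0,0,0],0]
  ]
}}

```text
time_s: 15.0
tool_pos: [0.5453, -0.017, 0.1646]
tcp_rot: [2.062, 2.37, 0.001]
ft_force: [0.0, -0.6, -1.8]
gripper_width: 0.0232
```

```bash
python3 look.py s wrist;python3 - <<'E'
from h import *
c=L("swrist")["frame"];c=cv2.convertScaleAbs(c,alpha=1.5,beta=20);crop(c,180,130,340,260,4,"s1.png")
E
```

```text
time_s 15.0
joint_pos [-0.1038, 0.3758, 0.1049, 1.9012, -0.0507, 0.866, 0.1655]
tool_pos [0.5453, -0.017, 0.1646]
tcp_rot [2.0616, 2.3696, 0.0013]
ft_force [0.0394, -0.6389, -1.8113]
ft_torque [0.0536, -0.0396, 0.0105]
gripper_width 0.0232
```

View pics/s1.png

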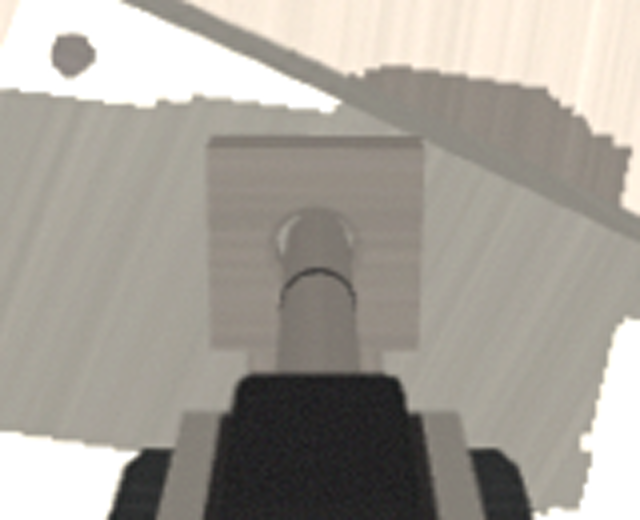

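{"fn": "apply_moves", "kwargs": {
  "deltas": [
    [[0,0,-0.012],[0,0,0],0],
    [[0,0,-0.012],[0,0,0],0],
    [[0,0,-0.018],[0,0,0],0],
    [[0,0,-0.018],[0,0,0],0]
  ]
}}

```text
time_s: 15.45
tool_pos: [0.5466, -0.0172, 0.1622]
tcp_rot: [2.061, 2.368, 0.005]
ft_force: [-3.5, -0.0, 14.7]
gripper_width: 0.0226
```

{"fn": "apply_moves", "kwargs": {
  "deltas": [
    [[0,0,-0.005],[0,0,0],0],
    [[0,0,-0.01],[0,0,0],0],
    [[0,0,-0.01],[0,0,0],0]
  ]
}}

```text
time_s: 15.75
tool_pos: [0.5469, -0.0173, 0.1622]
tcp_rot: [2.061, 2.367, 0.006]
ft_force: [-8.0, 0.3, 20.4]
gripper_width: 0.0226
```

```bash
python3 - <<'E'
from h import *
from plant import readout
o=readout.observe();pv=np.array([.559,-.121])
for th in list(np.linspace(0,1.0,9))+[1.05,1.10,1.143]:
    a=np.radians(97.6)+th;p=pv+.105*np.array([np.cos(a),np.sin(a)])
    print(round(th,3),((p-o["tool_pos"][:2])/.3).round(3),round(th/(np.pi/2),3))
print(o["tool_pos"],((.1637-o["tool_pos"][2])/.3))
E
```

```text
0.0 [-0.006  0.001] 0.0
0.125 [-0.049 -0.007] 0.08
0.25 [-0.09  -0.021] 0.159
0.375 [-0.13 -0.04] 0.239
0.5 [-0.167 -0.063] 0.318
0.625 [-0.2   -0.091] 0.398
0.75 [-0.23  -0.123] 0.477
0.875 [-0.256 -0.159] 0.557
1.0 [-0.277 -0.197] 0.637
1.05 [-0.284 -0.213] 0.668
1.1 [-0.29 -0.23] 0.7
1.143 [-0.294 -0.244] 0.728
[ 0.54688967 -0.01730044  0.16215557] 0.005148105173871839
```

{"fn": "apply_moves", "kwargs": {
  "deltas": [
    [[-0.006,0.001,0.009],[0,0,0],0],
    [[-0.006,0.001,0.009],[0,0,0],0],
    [[-0.028,-0.003,0.009],[0,0,0.04],0],
    [[-0.049,-0.007,0.009],[0,0,0.08],0],
    [[-0.09,-0.021,0.009],[0,0,0.159],0],
    [[-0.13,-0.04,0.009],[0,0,0.239],0],
    [[-0.167,-0.063,0.009],[0,0,0.318],0],
    [[-0.2,-0.091,0.009],[0,0,0.398],0],
    [[-0.23,-0.123,0.009],[0,0,0.477],0],
    [[-0.256,-0.159,0.009],[0,0,0.557],0],
    [[-0.256,-0.159,0.009],[0,0,0.557],0]
  ],
  "squeeze": 100
}}

```text
time_s: 16.85
tool_pos: [0.4698, -0.0653, 0.1649]
tcp_rot: [0.866, 3.019, 0.009]
ft_force: [-0.1, 3.4, -1.4]
gripper_width: 0.0227
```

```bash
python3 look.py t wrist top;python3 - <<'E'
from h import *
c=L("twrist")["frame"];c=cv2.convertScaleAbs(c,alpha=1.5,beta=20);crop(c,150,100,350,260,4,"t1.png")
s=L("twrist")
pv=np.array([.559,-.121]);d=s["tp"][:2]-pv;print("R",np.linalg.norm(d),"th",np.arctan2(d[1],d[0])-np.radians(97.6))
print(R.from_rotvec(s["tr"]).as_matrix().round(3).tolist())
E
```

```text
time_s 16.85
joint_pos [0.1193, 0.2601, -0.0386, 2.0644, 0.0062, 0.8148, 1.09]
tool_pos [0.4698, -0.0653, 0.1649]
tcp_rot [0.8657, 3.0185, 0.0091]
ft_force [-0.0838, 3.3563, -1.4365]
ft_torque [1.1329, -0.0137, 0.007]
gripper_width 0.0227
R 0.10515703035150575 th 0.8801482996986862
[[-0.848, 0.53, 0.003], [0.53, 0.848, 0.005], [0.0, 0.006, -1.0]]
```

View pics/t1.png

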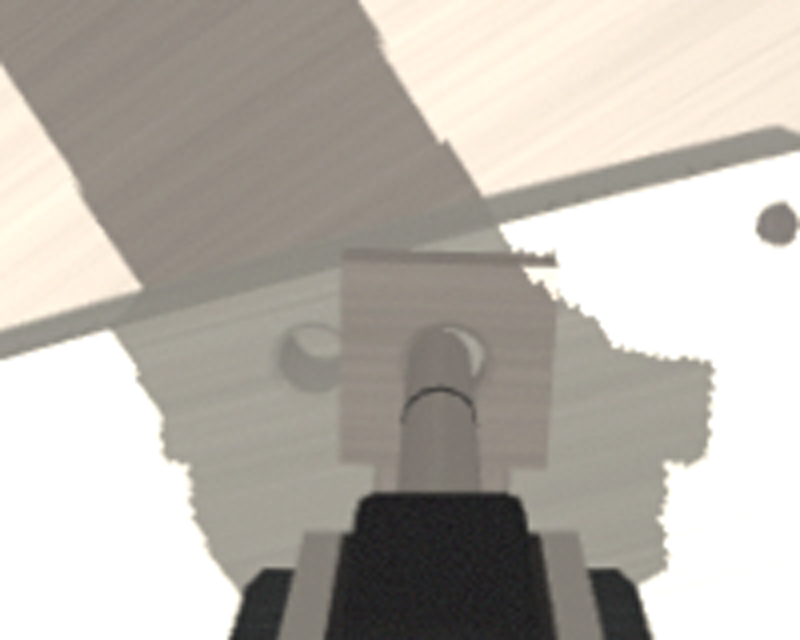

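```bash
python3 - <<'E'
from h import *
s=L("twrist")
b=wz(s,150+(316.5)/4-.4,100+357/4-.4,.04);print(b)
h=wz(s,150+446/4-.4,100+360/4-.4,.054);print("brhole",h)
pv=np.array([.559,-.121])
for q in(b,h):
    d=q[:2]-pv;print(np.linalg.norm(d),np.arctan2(d[1],d[0])-np.radians(97.6))
for th in [1.0,1.05,1.10,1.143,1.18]:
    a=np.radians(97.6)+th;p=pv+.105*np.array([np.cos(a),np.sin(a)])
    print(round(th,3),((p-s["tp"][:2])/.3).round(4),p.round(4),round((th-.875)/(np.pi/2),3))
E
```

```text
[ 0.45844054 -0.09009178  0.04      ]
brhole [ 0.47078282 -0.06333118  0.054     ]
0.10520229326869612 1.1399535703262316
0.10539432678820199 0.8591695279867946
1.0 [-0.0196 -0.0371] [ 0.4639 -0.0765] 0.08
1.05 [-0.0266 -0.0531] [ 0.4618 -0.0813] 0.111
1.1 [-0.0328 -0.0695] [ 0.4599 -0.0862] 0.143
1.143 [-0.0375 -0.0838] [ 0.4585 -0.0905] 0.171
1.18 [-0.041  -0.0962] [ 0.4575 -0.0942] 0.194
```

{"fn": "apply_moves", "kwargs": {
  "deltas": [
    [[-0.02,-0.037,0],[0,0,0.08],0],
    [[-0.0266,-0.053,0],[0,0,0.111],0],
    [[-0.0266,-0.053,-0.006],[0,0,0.111],0],
    [[-0.0266,-0.053,-0.011],[0,0,0.111],0],
    [[-0.0266,-0.053,-0.011],[0,0,0.111],0]
  ]
}}

```text
time_s: 17.45
tool_pos: [0.4633, -0.0789, 0.1623]
tcp_rot: [0.607, 3.081, 0.011]
ft_force: [-3.0, 4.3, 8.6]
gripper_width: 0.0224
```

{"fn": "apply_moves", "kwargs": {
  "deltas": [
    [[-0.005,-0.012,-0.004],[0,0,0.015],0],
    [[-0.01,-0.025,-0.004],[0,0,0.03],0],
    [[-0.014,-0.036,-0.004],[0,0,0.045],0],
    [[-0.017,-0.041,-0.004],[0,0,0.06],0],
    [[-0.017,-0.041,-0.004],[0,0,0.06],0]
  ]
}}

```text
time_s: 17.95
tool_pos: [0.4595, -0.0882, 0.1621]
tcp_rot: [0.462, 3.105, 0.015]
ft_force: [-1.4, 8.9, 9.1]
gripper_width: 0.0225
```

```bash
python3 look.py u wrist;python3 - <<'E'
from h import *
c=L("uwrist")["frame"];c=cv2.convertScaleAbs(c,alpha=1.5,beta=20);crop(c,150,100,350,260,4,"u1.png")
print(R.from_rotvec(L("uwrist")["tr"]).as_matrix().round(3).tolist())
E
```

```text
time_s 17.95
joint_pos [0.2004, 0.2551, -0.0692, 2.0797, 0.0106, 0.8052, 1.4016]
tool_pos [0.4595, -0.0882, 0.1621]
tcp_rot [0.4619, 3.1053, 0.0154]
ft_force [-1.4424, 8.9325, 9.0651]
ft_torque [2.8943, 0.5096, 0.0093]
gripper_width 0.0225
[[-0.957, 0.291, 0.004], [0.291, 0.957, 0.009], [-0.001, 0.01, -1.0]]
```

View pics/u1.png

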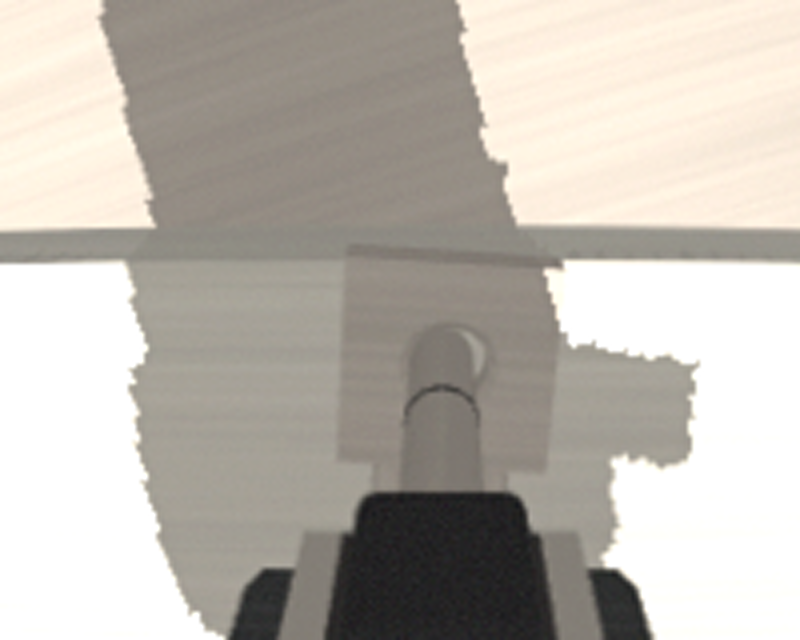

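{"fn": "apply_moves", "kwargs": {
  "deltas": [
    [[-0.002,-0.008,-0.003],[0,0,0],0],
    [[-0.004,-0.013,-0.003],[-0.003,0,0],0],
    [[-0.005,-0.018,-0.003],[-0.006,0,0],0],
    [[-0.005,-0.018,-0.003],[-0.006,0,0],0]
  ]
}}

```text
time_s: 18.4
tool_pos: [0.4579, -0.0918, 0.161]
tcp_rot: [0.465, 3.105, 0.002]
ft_force: [-0.8, 4.9, 1.0]
gripper_width: 0.022
```

{"fn": "apply_moves", "kwargs": {
  "deltas": [
    [[0,0,-0.01],[0,0,0],0],
    [[0,0,-0.02],[0,0,0],0],
    [[0,0,-0.02],[0,0,0],0]
  ]
}}

```text
time_s: 18.7
tool_pos: [0.4577, -0.0911, 0.1542]
tcp_rot: [0.465, 3.106, 0.003]
ft_force: [-1.2, 4.6, -4.3]
gripper_width: 0.0226
```

```bash
python3 look.py v wrist;python3 - <<'E'
from h import *
c=L("vwrist")["frame"];c=cv2.convertScaleAbs(c,alpha=1.5,beta=20);crop(c,150,100,350,260,4,"v1.png")
print(R.from_rotvec(L("vwrist")["tr"]).as_matrix().round(3).tolist())
E
```

```text
time_s 18.7
joint_pos [0.1971, 0.2658, -0.0649, 2.0882, 0.0216, 0.7871, 1.3929]
tool_pos [0.4577, -0.0911, 0.1542]
tcp_rot [0.4649, 3.1059, 0.0028]
ft_force [-1.1544, 4.6171, -4.2715]
ft_torque [1.5221, 0.074, 0.0144]
gripper_width 0.0226
[[-0.956, 0.293, 0.001], [0.293, 0.956, 0.002], [-0.001, 0.002, -1.0]]
```

View pics/v1.png

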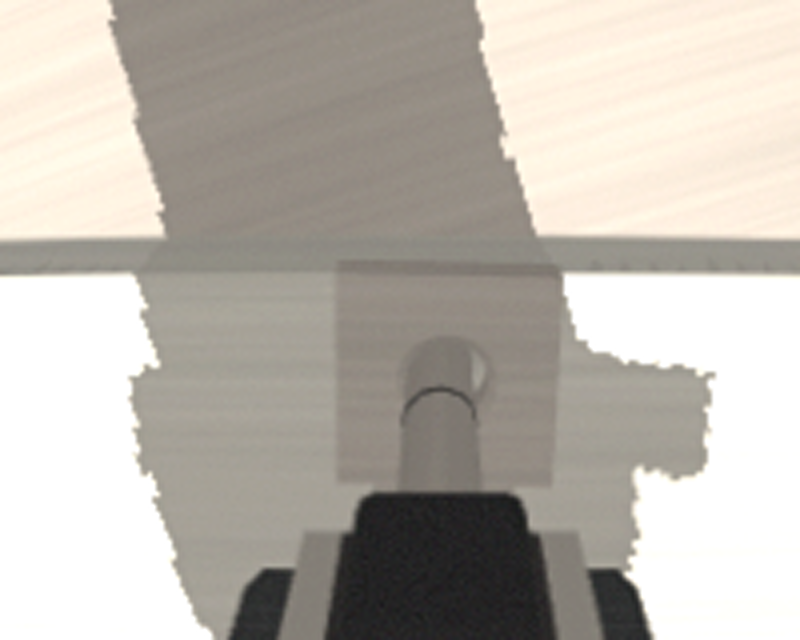

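{"fn": "apply_moves", "kwargs": {
  "deltas": [
    [[0,0,-0.017],[0,0,0],0],
    [[0,0,-0.034],[0,0,0],0],
    [[0,0,-0.05],[0,0,0],0],
    [[0,0,-0.05],[0,0,0],0]
  ]
}}

```text
time_s: 19.15
tool_pos: [0.4575, -0.0912, 0.1384]
tcp_rot: [0.465, 3.106, 0.003]
ft_force: [0.8, 4.2, -4.8]
gripper_width: 0.0229
```

{"fn": "apply_moves", "kwargs": {
  "deltas": [
    [[0,0,-0.01],[0,0,0],0],
    [[0,0,-0.018],[0,0,0],0],
    [[0,0,-0.024],[0,0,0],0],
    [[0,0,-0.024],[0,0,0],0]
  ]
}}

```text
time_s: 19.55
tool_pos: [0.4581, -0.0913, 0.1323]
tcp_rot: [0.465, 3.105, 0.003]
ft_force: [-3.6, 4.7, 10.5]
gripper_width: 0.0226
```

{"fn": "apply_moves", "kwargs": {
  "deltas": [
    [[0,0,-0.006],[0,0,0],0],
    [[0,0,-0.01],[0,0,0],0],
    [[0,0,-0.01],[0,0,0],0]
  ]
}}

```text
time_s: 19.85
tool_pos: [0.4589, -0.0915, 0.1321]
tcp_rot: [0.465, 3.104, 0.002]
ft_force: [-8.1, 5.9, 29.0]
gripper_width: 0.0227
```

```bash
python3 look.py w wrist scene;python3 - <<'E'
from h import *
c=L("wwrist")["frame"];c=cv2.convertScaleAbs(c,alpha=1.5,beta=20);crop(c,200,130,320,250,5,"w1.png")
crop(L("wscene")["frame"],160,160,250,250,7,"w2.png")
E
```

```text
time_s 19.85
joint_pos [0.1958, 0.3033, -0.0636, 2.1024, 0.0263, 0.7337, 1.3889]
tool_pos [0.4589, -0.0915, 0.1321]
tcp_rot [0.4652, 3.104, 0.0022]
ft_force [-8.1366, 5.9007, 29.0338]
ft_torque [1.7664, 2.5355, -0.0398]
gripper_width 0.0227
```

View pics/w1.png

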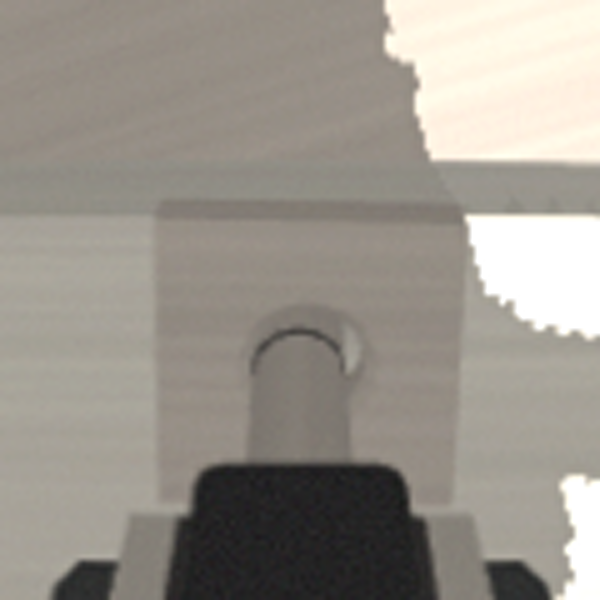

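View pics/w2.png

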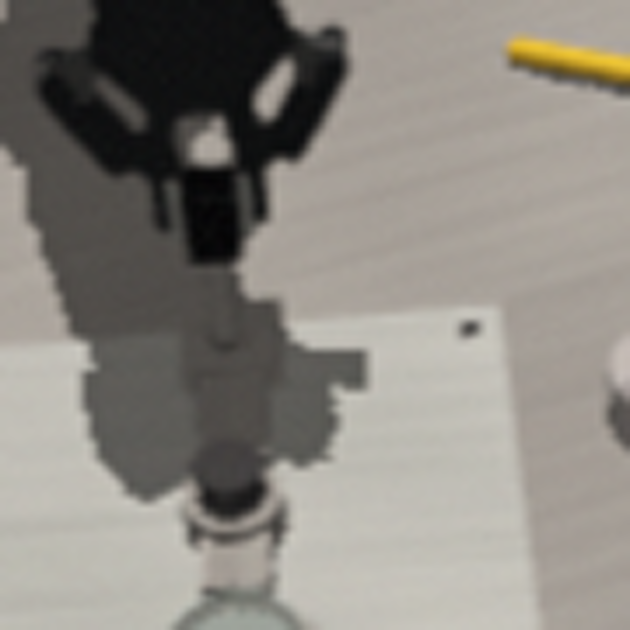

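```bash
python3 - <<'E'
from h import *
s=L("wwrist");Rt=R.from_rotvec(s["tr"])
for z in(.050,.054,.058):
  print(z,[((wproj(s,s["tp"],s["tr"],np.r_[(s["tp"]+Rt.apply([dx,0,0]))[:2],z])-[200,130])*5).round(0).tolist() for dx in(.007,-.007)])
E
```

```text
0.05 [[297.0, 312.0], [297.0, 398.0]]
0.054 [[297.0, 320.0], [297.0, 407.0]]
0.058 [[297.0, 329.0], [297.0, 418.0]]
```

{"fn": "apply_moves", "kwargs": {
  "deltas": [
    [[-0.002,0,0],[0,0,0],0],
    [[-0.003,0,0],[0,0,0],0]
  ]
}}

```text
time_s: 20.15
tool_pos: [0.4577, -0.0914, 0.1325]
tcp_rot: [0.465, 3.104, 0.002]
ft_force: [-1.1, 5.3, 1.6]
gripper_width: 0.0224
```

{"fn": "apply_moves", "kwargs": {
  "deltas": [
    [[0,0,0],[0,0,0],0.1],
    [[0,0,0],[0,0,0],0.3],
    [[0,0,0],[0,0,0],0.5],
    [[0,0,0],[0,0,0],0.5],
    [[0,0,0],[0,0,0],0.5]
  ]
}}

```text
time_s: 20.65
tool_pos: [0.4579, -0.0922, 0.1325]
tcp_rot: [0.466, 3.103, 0.001]
ft_force: [-1.1, 0.6, 0.0]
gripper_width: 0.0427
```

```bash
python3 look.py x wrist scene;python3 - <<'E'
from h import *
c=L("xwrist")["frame"];c=cv2.convertScaleAbs(c,alpha=1.5,beta=20);crop(c,190,130,330,270,5,"x1.png")
E
```

```text
time_s 20.65
joint_pos [0.1964, 0.3008, -0.0628, 2.1046, 0.0267, 0.7335, 1.3892]
tool_pos [0.4579, -0.0922, 0.1325]
tcp_rot [0.4663, 3.1033, 0.0012]
ft_force [-1.1085, 0.5614, 0.0088]
ft_torque [0.0151, 0.0244, 0.0481]
gripper_width 0.0427
```

View pics/x1.png

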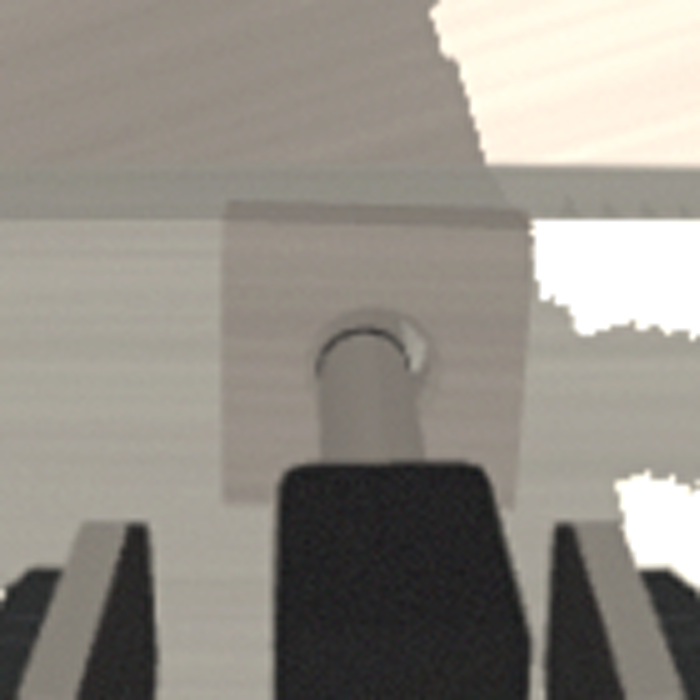

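{"fn": "apply_moves", "kwargs": {
  "deltas": [
    [[0.004,0.012,0],[0,0,0],0.65],
    [[0.004,0.012,0],[0,0,0],0.65],
    [[0.004,0.012,0.06],[0,0,0],0.65],
    [[0.004,0.012,0.16],[0,0,0],0.65],
    [[0.004,0.012,0.3],[0,0,0],0.65],
    [[0.1,0.1,0.45],[0,0,0],0.65],
    [[0.2,0.3,0.55],[0,0,0],0.65],
    [[0.2,0.45,0.55],[0,0,0],0.65],
    [[0.2,0.45,0.55],[0,0,0],0.65],
    [[0.2,0.45,0.55],[0,0,0],0.65]
  ]
}}

```text
time_s: 21.75
tool_pos: [0.5186, 0.0483, 0.2985]
tcp_rot: [0.454, 3.104, 0.005]
ft_force: [0.7, -0.7, -0.3]
gripper_width: 0.0557
```

```bash
python3 look.py y wrist scene top;python3 - <<'E'
from h import *
crop(L("yscene")["frame"],140,160,250,280,5,"y1.png")
crop(L("ytop")["frame"],285,135,405,250,5,"y2.png")
E
```

```text
time_s 21.75
joint_pos [0.0069, 0.1862, -0.1708, 1.8179, 0.0327, 1.1345, 1.1057]
tool_pos [0.5186, 0.0483, 0.2985]
tcp_rot [0.4539, 3.1036, 0.0055]
ft_force [0.7003, -0.6662, -0.3042]
ft_torque [-0.0092, 0.0024, -0.0325]
gripper_width 0.0557
```

View pics/y1.png

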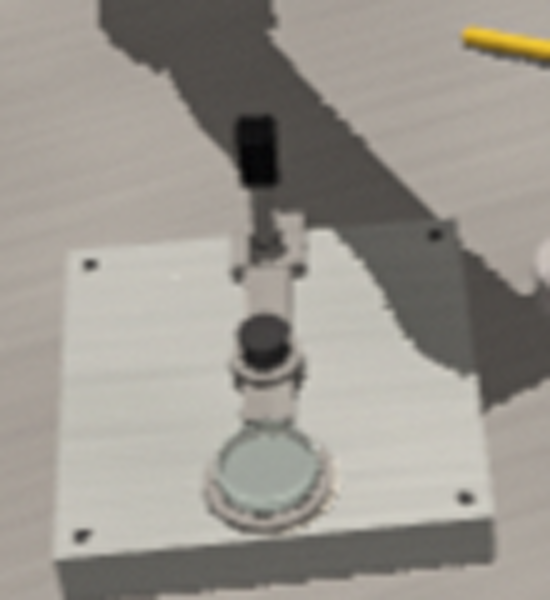

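View pics/ytop.png

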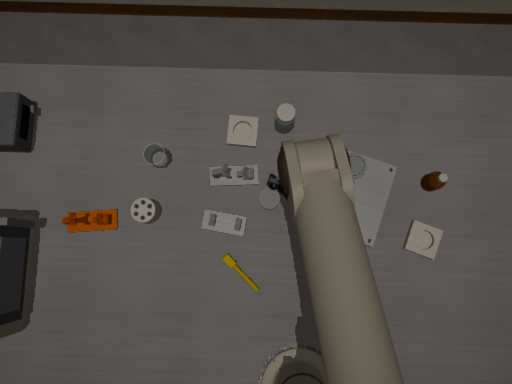

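View pics/ywrist.png

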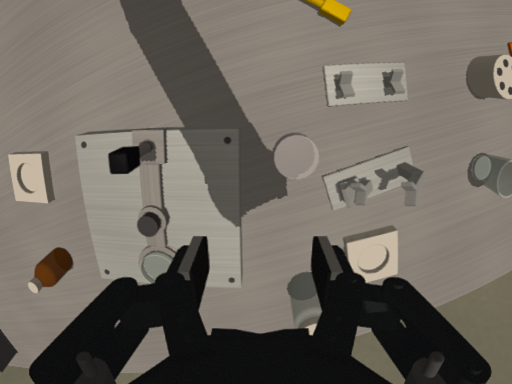

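```bash
python3 - <<'E'
from h import *
c=L("yscene")["frame"];crop(cv2.convertScaleAbs(c,alpha=1.3,beta=0),180,175,212,225,14,"y3.png")
c=L("ywrist")["frame"];crop(cv2.convertScaleAbs(c,alpha=1.4,beta=10),95,115,185,185,8,"y4.png")
s=L("yscene")
for p in([.4585,-.0905,.054],[.4585,-.0905,.11],[.4585,-.0905,.15]): print(((proj(s,np.array(p))-[180,175])*14).round())
E
```

```text
[166. 453.]
[143. 273.]
[126. 138.]
```

View pics/y3.png

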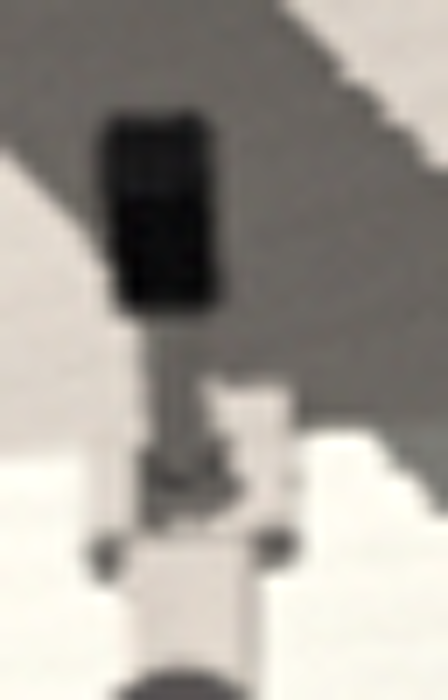

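View pics/y4.png

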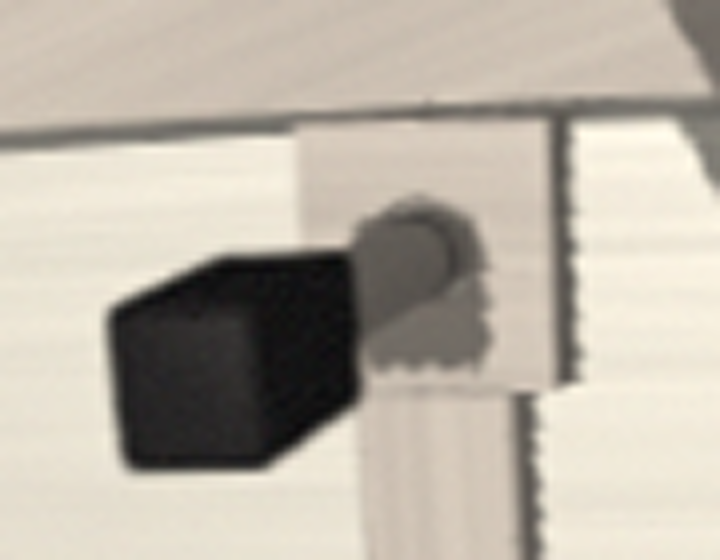

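```bash
python3 - <<'E'
from plant import arm, readout
print(arm.hand_in()); print(readout.observe()["time_s"])
E
```

```text
the job is handed in; nothing more can be done
None
the job is handed in; nothing more can be done
```

The pin is in the blind hole and the bracket stays pinned at about 1.14 rad. I handed the job in at about 21.8 s, with the gripper open and clear of everything; it reports no verdict.

- **Sequence:** I lifted the black-knobbed pin from the cradle and laid it in the aluminium slanted rest. I let go there, and the pin slid about 4 mm down towards the foot plate. I then regripped it by the knob from the end and dropped it upright through the bracket hole. With it I swung the bracket round, creeping along the stage until the downward force fell from 9 N to 1 N as the tip found the hole.
- **Depth:** The pin bottomed 30 mm below the height where it touched the stage, which matches the hole depth. I confirmed this with a 29 N push.
- **After letting go:** The mark did not rise on release, and a later picture shows the bracket still pinned. The other objects looked unmoved when I compared the views by eye.
- **Checks that disagreed:**
  - The pin leans a few degrees under the spring, which fits the clearance in the hole.
  - Before release, one wrist-camera estimate put the mark up to 4 mm above the bracket top. Compared with the hole's edge in the same picture, it was within about 1 mm. I put the difference down to the 2 mm calibration tolerance and did not press the pin again.

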